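# Set up the folding easel and rest the plate on it

### The job

Carry the folded easel to the rubber mat and set it down squarely in the middle, still folded, its tab end towards the robot's edge of the bench. Then swing its back up by the tab until it snaps fully open, leaving the easel on the mat. Finally take the metal plate from the rack and lean it lengthwise and centred on the open easel, its long edge down behind the two toes and its face against the back; let go, and do not disturb the valve, the battery or the bottle.

Things in the scene. Friction and masses are not known exactly. Their poses are not given: they have to be found in the camera images.
- mat: flat black rubber mat, 190 (x) x 150 (y) mm, 2 mm thick, fixed to the bench, hardly turned; origin under its centre
- easel: folding stand, loose, 0.66 kg. Aluminium base 120 (x) x 56 (y) mm, its block from 4 to 22 mm above the rubber feet's undersides. Origin: centre of the underside, near the centre of mass; z up, -x = front (tab end of the folded back), +x = hinge end. Long sides (y = +-28 mm) are free to grip across. Two toes, 6 x 8 mm, rise 12 mm above the base top at x = -14, y = +-24 mm
- easel_back (a joint): angle of the easel's back (steel frame 36 mm wide, 5 thick, 52 long), rad: 0 = folded flat on the base, grows as its free edge swings up, 1.885 = fully open on the stop, leaning 18 degrees back, its top 78 mm above the base's underside. Over-centre spring: below about 0.9 it pulls shut, beyond it snaps open by itself and stays; about 3 N at the tab to start
- back_hinge (a point): middle of the back's hinge line, which is parallel to the easel's y; at x = +15, y = 0, z = 26.5 mm of the easel
- tab (a point): middle of the finger tab on the back's free edge: 12 mm wide (along the hinge line), 6 thick, top 9.5 mm above this point, back's face 13.5 mm below it. 47 mm out from the hinge line and 16 mm off the back's middle plane: folded, at x = -32, y = 0, z = 42.5 mm of the easel, tab upright; open, it is behind the back
- rest (a point): point on the easel's base top, at x = +1, y = 0, z = 22 mm of the easel, in the middle of the 24 mm gap between the toes' rear faces (x = -11 mm) and the open back's foot (x = +13 mm): the plate's lower edge rests here
- rack: fixed low rack, grey base 130 (x) x 60 (y) x 10 mm, origin under its centre; three slots run along its x, 16 mm apart and 11 mm clear, between rows of steel pins that reach 48 mm above the bench. The plate stands in the middle slot
- base_plate: bare metal plate 84 (its x) x 182 (its y) x 8 (its z) mm, loose, about 0.25 kg; origin at the centre of one 84 x 182 face, body on its +z side. In the rack it stands on a long edge, its y along the slot, its x vertical, its top edge 94 mm above the bench; gripped from above across its thickness by the top 15 mm, the fingers clear the open back later
- brass_valve: brass valve standing on the bench, 36 mm across, 118 mm tall, loose; leave it alone; origin under its centre
- battery: black battery cell, 26 mm across, 51 mm tall, standing loose; leave it alone; origin under its centre
- bottle_amber: small amber bottle, 46 mm across, 85 mm tall, loose; leave it alone; origin under its centre

How it is judged:
By the outcome, as a careful person would: the job done as asked, in the order asked, and still so for the second after the job is handed in, with the robot touching nothing.
It also fails if it takes over 70 s, if anything falls off the work surface, if the arm or the gripper's body presses on something with over 40 N, if the wrist force passes 120 N, or if a joint passes its speed limit or range.

### The arm

A 7-joint arm with a two-finger parallel gripper is mounted at the origin on a cart in front of the work surface, level with it; the furniture and walls round the work are solid. World frame = base frame: x ahead of the robot, y to its left, z up, the work surface at z = 0. Lengths are in m, angles in rad, forces in N, time in s.
With the tool pointing down it reaches from about 0.4 to 0.85 m from the base axis. Payload 4.5 kg.
Tool frame: the origin (TCP) lies on the centre line of the jaws, within the pads' length; the fingertips stand 17 mm ahead of it and the grasp point (between the pads) lies 2 mm behind it; z points along the fingers, x is the direction in which the jaws open and shut, and the axes are right-handed (so a half turn about z gives the same grasp; the last joint's range is limited). The gripper opens to 88 mm and grips with 3 to 60 N. Pads are 18 mm wide; open, the fingers measure 123 mm over their backs; the gripper's body (75 mm by 187 mm) begins 45 mm behind the grasp point.
Start: joints at [-1.313, 0.689, -0.195, 1.565, 0.157, 0.902, -0.215], TCP at [0.139, 0.609, 0.256] pointing down, gripper open.
Joint ranges: [-3.01, 3.01], [-0.46, 2.08], [-1.47, 1.51], [0.13, 2.56], [-1, 4.14], [0.04, 2.09], [-2.66, 2.66]. Speed limits (rad/s): [2.57, 2.57, 3.14, 3.14, 3.14, 3.14, 3.14].

### API

Orientations are given as [roll, pitch, yaw] about the fixed x, y, z axes, in that order (R = Rz(yaw) Ry(pitch) Rx(roll)).
In Python, from cell import get_state, camera, camera_info, job, models gives the robot as it stands.
- The arm moves only by the tool send_rows, never from a script. Its argument "series" is a list of rows, each a list of 7 numbers: the shift along the tool's x, y, z in mm, then the turn, a rotation vector about the tool's x, y, z in rad, then the opening, from 0 (shut) to 1 (fully open). In form: [[x, y, z, wx, wy, wz, hand], ...]. A call has 1 to 12 rows; each row shifts and turns the commanded pose from where the row before left it, along the tool's axes as they then stand; what a row does not reach is not made up. A row lasts 1/12 s, in which the tool goes at most 41.7 mm and 7.16 degrees, less where a joint would pass 70% of its speed; a pose out of reach is approached as far as the arm can. A call with a gripper value outside its range is refused whole. The fingers move at their own pace and stop on an object; the grip force is fixed at half the most. Time passes only in rows, so rows that do not move let the fingers close. It gives the time, the measured TCP pose, the force and the opening at its end, in the units of the state.
- get_state(): the state, without advancing time (a new reading comes with each control period).
- camera(name): name is "scene" or "top" or "wrist"; returns (picture, depth): 400x640x3 uint8, red, green, blue; 400x640 float32, m along the optical axis (not along the pixel's ray), 0 where there is no reading.
- camera_info(name): a dict with "intrinsics" (3x3 intrinsics, pixels), "world_from_camera" (4x4, takes a point from camera to world coordinates). Camera axes: x right, y up, looking along -z (the intrinsics and any distortion apply to the point x, -y, -z); pixel columns grow to the right and rows downward; lengths in m; the calibration is good to about 2 mm. A picture is of the moment at which its call begins: read the wrist's pose just before it. camera_info takes no time and is no camera call; for the wrist camera it gives the pose at the moment of the call.
- job.job_done(): hands the job in, once; it reports no verdict.
Trained networks look in the newest picture that a camera, given by its name, has taken for a name from the list of things; names that differ only in an ending like _2 or _b are one class to them, and where a whole thing is asked for, a point or a joint stands for the part that bears it (a point fixed in the world has none). Each returns a list of dicts, best first, with "score" (0 to 1); they miss things now and then, are a little off and sometimes report something else, mostly with a low value. They report only what shows in the picture. A call takes as long as a camera call.
- models.find_in(query, camera): "xy" ([column, row] in pixels, amid what is visible of it).
- models.silhouettes(query, camera): "pixels" (400x640 bool, what is visible of it) and "xy" ([column, row] in pixels, amid what is visible of it).
- models.pinpoint(query, camera): "xy" ([column, row] in pixels: a listed point, or the origin of a listed thing).
The state is a dict: "time": time; "joint_pos": joint angles; "joint_velocities": joint speeds; "effort": joint torques, N m; "ee_pos": TCP position; "ee_rot": TCP orientation; "ft_force": force on the tool from outside, world axes, zero at the start; "wrist_torque": the same for the moment, N m; "width": finger opening in m.
Only numpy, scipy, OpenCV 4.12 (cv2) and the standard library are available. Lean on these libraries where they do the work, as an engineer would, in place of code of your own. Each camera call takes 0.05 s, during which the arm holds its last target.

## Working session

There is one attempt and no reset: what is moved stays moved. The work goes in short steps, Python scripts to look and compute and a tool call to move; the robot and the scene stay as the last step left them, time stands still between calls to the robot, and variables do not carry over. Pictures are saved under pics/ and viewed, and the job is handed in when it is done.

Besides the shell and the picture viewer there is one more tool, called after "Request:" as name(argument=value, ...) on one line, values as JSON. send_rows: Moves the arm, as the interface text tells. Its arguments: {"type":"object","properties":{"series":{"type":"array"}},"required":["series"]}

```bash
mkdir -p pics; ls; cat > h.py <<'E'
import numpy as np,cv2
from cell import get_state,camera,camera_info,job,models
from scipy.spatial.transform import Rotation as R
def save(n,name,crop=None,scale=1):
    p,d=camera(n); q=p[...,::-1]
    if crop: q=q[crop[1]:crop[3],crop[0]:crop[2]]
    if scale!=1: q=cv2.resize(q,None,fx=scale,fy=scale,interpolation=cv2.INTER_CUBIC)
    cv2.imwrite('pics/'+name,q); return p,d
def world(d,info):
    K=np.array(info['intrinsics']);T=np.array(info['world_from_camera'])
    v,u=np.mgrid[0:400,0:640]
    X=(u-K[0,2])/K[0,0]*d;Y=(v-K[1,2])/K[1,1]*d
    P=np.stack([X,-Y,-d],-1)
    return P@T[:3,:3].T+T[:3,3]
def ray(uv,info,z):
    K=np.array(info['intrinsics']);T=np.array(info['world_from_camera'])
    r=np.array([(uv[0]-K[0,2])/K[0,0],-(uv[1]-K[1,2])/K[1,1],-1]);r=T[:3,:3]@r;o=T[:3,3]
    return o+r*(z-o[2])/r[2]
def proj(P,info):
    K=np.array(info['intrinsics']);T=np.array(info['world_from_camera'])
    c=(np.asarray(P)-T[:3,3])@T[:3,:3]
    return np.stack([K[0,0]*c[...,0]/-c[...,2]+K[0,2],K[1,1]*-c[...,1]/-c[...,2]+K[1,2]],-1)
E
python3 - <<'E'
from h import *
s=get_state()
for k,v in s.items(): print(k,np.round(v,3))
for n in ['scene','top']:
    i=camera_info(n);print(n,i.keys(),np.round(i['intrinsics'],1).tolist(),np.round(i['world_from_camera'],3).tolist())
    p,d=save(n,n+'0.png'); 
    np.save(n+'0.npy',d)
E
```

```text
pics
time 0.0
joint_pos [-1.313  0.69  -0.195  1.566  0.157  0.902 -0.215]
joint_velocities [-0.    -0.001 -0.    -0.001  0.001 -0.     0.   ]
effort [-0.0000e+00 -5.2756e+01 -1.2670e+00 -1.5343e+01 -5.3000e-02  7.0000e-03
  0.0000e+00]
ee_pos [0.139 0.609 0.255]
ee_rot [3.141e+00 2.000e-03 1.347e+00]
ft_force [-0.553  0.242 -0.451]
wrist_torque [ 0.026 -0.002  0.035]
width 0.088
scene dict_keys(['intrinsics', 'world_from_camera']) [[473.0, 0.0, 322.8], [0.0, 473.0, 198.8], [0.0, 0.0, 1.0]] [[0.702, 0.309, -0.642, -0.185], [-0.712, 0.333, -0.618, -0.772], [0.023, 0.891, 0.454, 0.573], [0.0, 0.0, 0.0, 1.0]]
top dict_keys(['intrinsics', 'world_from_camera']) [[479.1, 0.0, 320.2], [0.0, 479.1, 206.3], [0.0, 0.0, 1.0]] [[-0.015, 0.994, -0.111, 0.432], [-1.0, -0.016, -0.008, -0.075], [-0.01, 0.111, 0.994, 1.378], [0.0, 0.0, 0.0, 1.0]]
```

View pics/scene0.png

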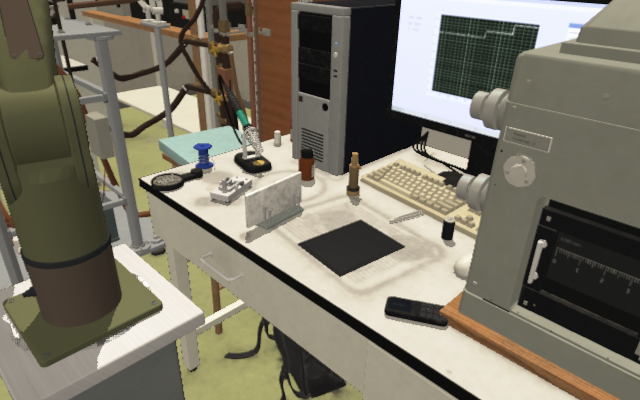

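View pics/top0.png

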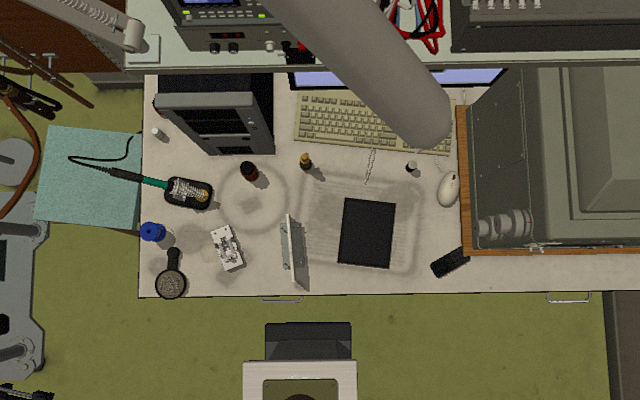

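```bash
python3 - <<'E'
from h import *
for n in ['top','scene']:
    p,d=save(n,n+'1.png');W=world(d,camera_info(n));i=camera_info(n);np.save('W%s.npy'%n,W)
    print(n,'base proj',proj([[0,0,0],[.5,0,0]],i).round())
    for q in ['mat','easel','tab','back_hinge','rest','rack','base_plate','brass_valve','battery','bottle_amber']:
        r=models.pinpoint(q,n)
        for a in r[:1]:
            u,v=a['xy'];print(q,np.round(a['score'],2),np.round(a['xy'],1),'ray z0',ray((u,v),i,0.).round(4),'depthpt',W[int(round(v)),int(round(u))].round(4))
        if q in('easel','base_plate','mat','rack'):
            for a in models.silhouettes(q,n)[:1]:
                m=a['pixels'];P=W[m];print('  sil',m.sum(),np.percentile(P,[2,50,98],axis=0).round(3).tolist())
                np.save(f'm_{q}_{n}.npy',m)
cv2.imwrite('pics/c.png',cv2.resize(cv2.imread('pics/top1.png')[130:300,180:440],None,fx=3,fy=3,interpolation=cv2.INTER_CUBIC))
E
```

```text
top base proj [[300. 418.]
 [298. 237.]]
mat 0.75 [365.3 234.7] ray z0 [ 0.5022 -0.1925  0.    ] depthpt [ 0.5012 -0.1913  0.0033]
  sil 179 [[0.436, 0.176, 0.021], [0.459, 0.194, 0.029], [0.489, 0.22, 0.052]]
easel 0.59 [225.1 242.9] ray z0 [0.485  0.2108 0.    ] depthpt [0.4839 0.2066 0.0215]
  sil 833 [[0.416, 0.163, 0.008], [0.47, 0.201, 0.023], [0.526, 0.238, 0.036]]
tab 0.45 [229.7 258.7] ray z0 [0.4397 0.1973 0.    ] depthpt [0.4386 0.1894 0.0355]
back_hinge 0.71 [223.8 243.2] ray z0 [0.4842 0.2145 0.    ] depthpt [0.4838 0.2087 0.0253]
rack 0.84 [291.1 245.1] ray z0 [0.4758 0.021  0.    ] depthpt [0.473  0.0145 0.0971]
  sil 814 [[0.416, -0.016, -0.001], [0.47, 0.012, 0.01], [0.536, 0.049, 0.094]]
base_plate 0.74 [290.4 245.9] ray z0 [0.4735 0.023  0.    ] depthpt [0.4705 0.0174 0.0939]
  sil 314 [[0.38, 0.007, 0.012], [0.464, 0.015, 0.092], [0.552, 0.025, 0.098]]
brass_valve 0.54 [310.1 162.4] ray z0 [ 0.7161 -0.0366  0.    ] depthpt [ 0.7129 -0.037   0.0213]
battery 0.52 [411.3 165.4] ray z0 [ 0.7021 -0.3317  0.    ] depthpt [ 0.6933 -0.3214  0.0508]
bottle_amber 0.68 [252.
[... 636 characters left out ...]
233.  189.2] ray z0 [ 0.4843  0.2153 -0.    ] depthpt [0.4567 0.1745 0.0243]
rack 0.84 [278.7 218.7] ray z0 [0.4683 0.0047 0.    ] depthpt [ 0.4541 -0.0132  0.012 ]
  sil 478 [[0.41, -0.017, 0.004], [0.467, -0.004, 0.011], [0.535, 0.016, 0.039]]
base_plate 0.81 [275.7 201.1] ray z0 [0.5238 0.0814 0.    ] depthpt [0.4664 0.0111 0.0471]
  sil 1749 [[0.375, 0.002, 0.016], [0.455, 0.012, 0.059], [0.55, 0.021, 0.096]]
brass_valve 0.73 [353.1 194.2] ray z0 [ 0.7044 -0.0305  0.    ] depthpt [ 0.6959 -0.0371  0.0059]
battery 0.5 [450.3 238.6] ray z0 [ 0.6963 -0.3369  0.    ] depthpt [ 0.6889 -0.34    0.0035]
bottle_amber 0.96 [307.  176.4] ray z0 [0.6931 0.1395 0.    ] depthpt [0.6693 0.1147 0.0168]
```

View pics/c.png

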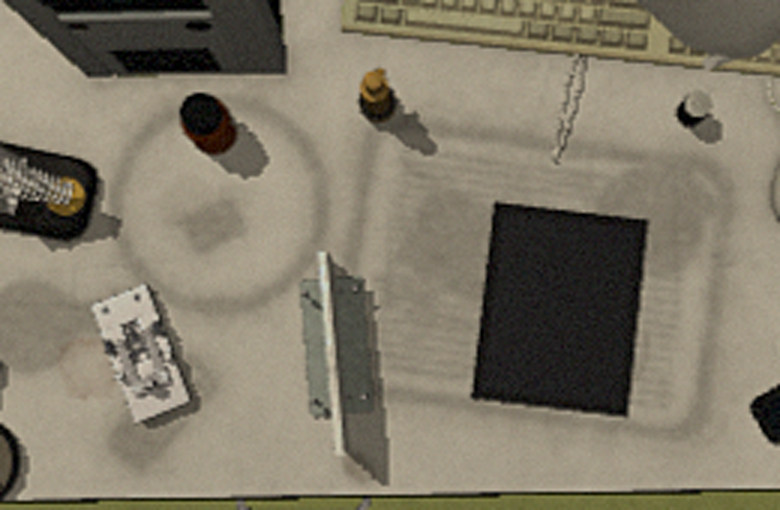

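```bash
python3 - <<'E'
from h import *
n='top';i=camera_info(n)
p=cv2.imread('pics/top1.png')
g=p.max(2);m=np.zeros((400,640),np.uint8);m[190:275,330:402]=g[190:275,330:402]<60
c=max(cv2.findContours(m,0,1)[0],key=cv2.contourArea)
box=cv2.approxPolyDP(c,6,True)[:,0];print(box.tolist())
P=np.array([ray(b,i,.002)[:2] for b in box]);print(P.round(4).tolist(),P.mean(0))
pts=np.array([ray(b,i,.002)[:2] for b in c[:,0]],np.float32);print('rect',cv2.minAreaRect(pts*1000))
W=np.load('Wtop.npy');z=W[...,2];
sel=(z>.014)&(abs(W[...,0]-.475)<.09)&(abs(W[...,1]-.2)<.06)
print('easel',sel.sum(),cv2.minAreaRect((W[sel][:,:2]*1000).astype(np.float32)))
hi=sel&(z>.034);print('tab?',W[hi].mean(0),hi.sum())
sel=(z>.08)&(abs(W[...,0]-.47)<.12)&(abs(W[...,1]-.015)<.05)
P=W[sel];print('plate',sel.sum(),cv2.minAreaRect((P[:,:2]*1000).astype(np.float32)),np.median(P[:,2]))
sel=(z<.02)&(z>.006)&(abs(W[...,0]-.47)<.1)&(abs(W[...,1]-.015)<.05)
P=W[sel];print('rack',sel.sum(),cv2.minAreaRect((P[:,:2]*1000).astype(np.float32)),np.median(P[:,2]))
E
```

```text
[[345, 198], [337, 262], [388, 268], [395, 203]]
[[0.6092, -0.1364], [0.4256, -0.1097], [0.4065, -0.2544], [0.5923, -0.2803]] [ 0.50837888 -0.19519587]
rect ((508.90667724609375, -195.21832275390625), (147.71580505371094, 188.38253784179688), 82.15653991699219)
easel 820 ((471.71661376953125, 201.83619689941406), (120.19287109375, 58.042816162109375), 20.45557975769043)
tab? [0.45851778 0.19851731 0.04163586] 28
plate 225 ((467.10894775390625, 17.139638900756836), (179.8781280517578, 8.649850845336914), 4.174497127532959) 0.09376556486172549
rack 688 ((466.49212646484375, 13.344566345214844), (94.75667572021484, 191.1230010986328), 87.6242446899414) 0.010487796328650156
```

```bash
cat >> h.py <<'E'
def plan(tp,tr,hand,step=30,ang=5.5,n=None,start=None):
    """tp m, tr rpy"""
    s=get_state(); p0=np.array(s['ee_pos']);R0=R.from_euler('xyz',s['ee_rot'])
    if start is not None: p0=np.array(start[0]);R0=R.from_euler('xyz',start[1])
    R1=R.from_euler('xyz',tr);w=(R0.inv()*R1).as_rotvec()
    D=(np.array(tp)-p0)*1000
    if n is None: n=max(1,int(np.ceil(max(np.linalg.norm(D)/step,np.degrees(np.linalg.norm(w))/ang))))
    M=sum((R0*R.from_rotvec(w*k/n)).as_matrix() for k in range(n))
    d=np.linalg.solve(M,D)
    print(n,'rows of',[float(x) for x in d.round(1)]+[float(x) for x in (w/n).round(4)]+[hand])
E
python3 - <<'E'
from h import *
s=get_state();i=camera_info('wrist')
T=np.eye(4);T[:3,:3]=R.from_euler('xyz',s['ee_rot']).as_matrix();T[:3,3]=s['ee_pos']
print(np.round(i['intrinsics'],1).tolist());print((np.linalg.inv(T)@i['world_from_camera']).round(3))
plan([.44,.19,.25],[np.pi,0,np.radians(110.5)],1)
E
```

```text
[[294.7, 0.0, 319.8], [0.0, 294.7, 201.5], [0.0, 0.0, 1.0]]
[[ 1.    -0.     0.001 -0.001]
 [ 0.    -0.953 -0.303 -0.078]
 [ 0.001  0.303 -0.953 -0.128]
 [ 0.     0.     0.     1.   ]]
18 rows of [-24.5, 15.8, 0.3, 0.0, -0.0, -0.0323, 1]
```

Request:
send_rows(series=[[-24.5,15.8,0,0,0,-0.032,1],[-24.5,15.8,0,0,0,-0.032,1],[-24.5,15.8,0,0,0,-0.032,1],[-24.5,15.8,0,0,0,-0.032,1],[-24.5,15.8,0,0,0,-0.032,1],[-24.5,15.8,0,0,0,-0.032,1],[-24.5,15.8,0,0,0,-0.032,1],[-24.5,15.8,0,0,0,-0.032,1],[-24.5,15.8,0,0,0,-0.032,1]])

```text
time: 2.35
ee_pos: [0.2592, 0.376, 0.2559]
ee_rot: [3.141, -0.0, 1.637]
ft_force: [-0.2, 0.1, 0.3]
width: 0.0883
```

Request:
send_rows(series=[[-24.5,15.8,0,0,0,-0.032,1],[-24.5,15.8,0,0,0,-0.032,1],[-24.5,15.8,0,0,0,-0.032,1],[-24.5,15.8,0,0,0,-0.032,1],[-24.5,15.8,0,0,0,-0.032,1],[-24.5,15.8,0,0,0,-0.032,1],[-24.5,15.8,0,0,0,-0.032,1],[-24.5,15.8,0,0,0,-0.032,1],[-24.5,15.8,0,0,0,-0.032,1],[0,0,0,0,0,0,1]])

```text
time: 3.18
ee_pos: [0.4445, 0.1836, 0.2555]
ee_rot: [3.14, 0.003, 1.914]
ft_force: [1.1, 0.3, 0.6]
width: 0.088
```

```bash
cat > look.py <<'E'
import sys
from h import *
def easel(n='wrist',name='e.png',crop=None,scale=1):
    s=get_state();i=camera_info(n);p,d=save(n,name,crop,scale);W=world(d,i)
    for q in ['easel','tab','back_hinge','rest']:
        for a in models.pinpoint(q,n)[:1]:
            u,v=a['xy'];z={'easel':0,'tab':.0425,'back_hinge':.0265,'rest':.022}[q]
            print(q,round(a['score'],2),np.round(a['xy'],1),'ray',ray((u,v),i,z).round(4))
    return s,i,p,d,W
E
python3 - <<'E'
from look import *
s,i,p,d,W=easel(name='w1.png')
np.save('Ww.npy',W)
print(s['ee_pos'],s['ee_rot'],s['ft_force'],s['joint_pos'])
z=W[...,2]
sel=(z>.014)&(z<.06)&(abs(W[...,0]-.475)<.09)&(abs(W[...,1]-.2)<.06)
print('easel',sel.sum(),cv2.minAreaRect((W[sel][:,:2]*1000).astype(np.float32)))
E
```

```text
easel 0.59 [322.8 191.2] ray [0.4706 0.1948 0.    ]
tab 0.62 [326.2 175.7] ray [0.4402 0.1878 0.0425]
back_hinge 0.83 [328.4 208.7] ray [0.4831 0.2068 0.0265]
rest 0.57 [326.3 196. ] ray [0.4693 0.1989 0.022 ]
[0.44454871 0.18357304 0.2555302 ] [3.13952955e+00 2.97147298e-03 1.91449366e+00] [1.06240887 0.30102397 0.59807819] [-0.21221981  0.52630966 -0.42479308  1.98234048  0.33309757  0.698784
  1.07077612]
easel 3708 ((468.9397888183594, 199.96713256835938), (119.73832702636719, 57.62734603881836), 21.041118621826172)
```

View pics/w1.png

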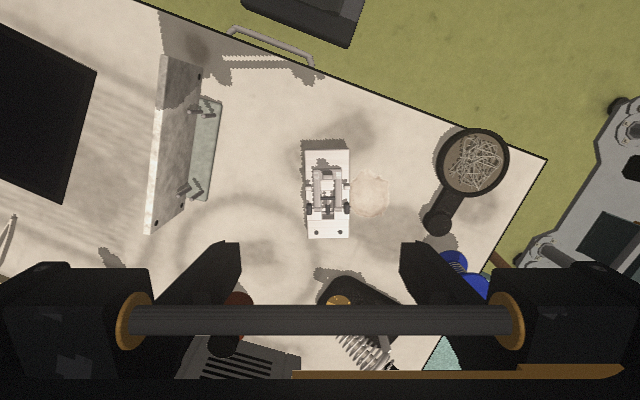

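```bash
python3 - <<'E'
from h import *
plan([.469,.200,.09],[np.pi,0,np.radians(111)],1)
plan([.469,.200,.022],[np.pi,0,np.radians(111)],1,start=([.469,.200,.09],[np.pi,0,np.radians(111)]))
E
```

```text
6 rows of [-0.2, 5.3, 27.6, -0.0, -0.0001, -0.002, 1]
3 rows of [0.0, -0.0, 22.7, 0.0, 0.0, 0.0, 1]
```

Request:
send_rows(series=[[0,5.3,27.5,0,0,-0.004,1],[0,5.3,27.5,0,0,-0.004,1],[0,5.3,27.5,0,0,-0.004,1],[0,5.3,27.5,0,0,0,1],[0,5.3,27.5,0,0,0,1],[-1,5.3,27.5,0,0,0,1],[0,0,0,0,0,0,1],[0,0,0,0,0,0,1]])

```text
time: 4.1
ee_pos: [0.4685, 0.1996, 0.0902]
ee_rot: [-3.139, 0.0, 1.937]
ft_force: [-1.3, -0.0, 0.5]
width: 0.0878
```

```bash
python3 - <<'E'
from look import *
s,i,p,d,W=easel(name='w2.png')
print(s['ee_pos'],s['ee_rot'])
z=W[...,2]
sel=(z>.014)&(z<.06)&(abs(W[...,0]-.475)<.09)&(abs(W[...,1]-.2)<.04)
print('easel',sel.sum(),cv2.minAreaRect((W[sel][:,:2]*1000).astype(np.float32)))
plan([.469,.200,.022],[np.pi,0,np.radians(111)],1)
E
```

```text
easel 0.83 [319.9 215.1] ray [0.4699 0.1987 0.    ]
tab 0.93 [320.7 193.2] ray [0.4417 0.1884 0.0425]
back_hinge 0.9 [320.1 248.3] ray [0.4845 0.2044 0.0265]
rest 0.89 [321.9 226.9] ray [0.4703 0.2004 0.022 ]
[0.46852811 0.19960015 0.09022324] [-3.13886883e+00  5.60526111e-05  1.93724020e+00]
easel 11343 ((469.2223815917969, 200.00234985351562), (119.8038330078125, 57.13801956176758), 21.09554100036621)
3 rows of [0.4, -0.4, 23.5, 0.0009, -0.0002, -0.0008, 1]
```

View pics/w2.png

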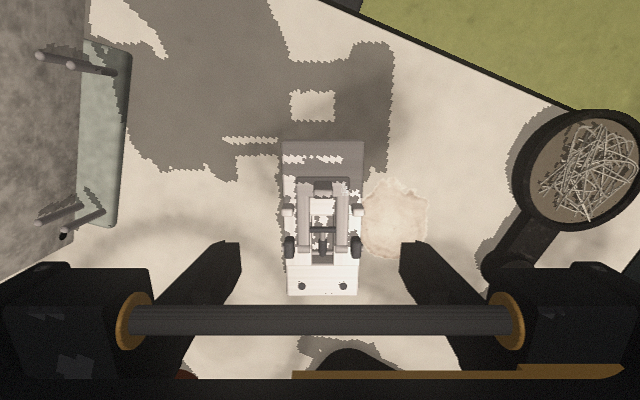

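Request:
send_rows(series=[[0,0.2,23,0,0,0,1],[0,0.2,23,0,0,0,1],[0,0.2,20,0,0,0,1],[0,0,2,0,0,0,1],[0,0,0,0,0,0,0.4],[0,0,0,0,0,0,0.4],[0,0,0,0,0,0,0.4],[0,0,0,0,0,0,0.4],[0,0,0,0,0,0,0.4]])

```text
time: 5.1
ee_pos: [0.4708, 0.2008, 0.0238]
ee_rot: [3.139, -0.003, 1.936]
ft_force: [-1.6, 6.3, 3.0]
width: 0.0566
```

Request:
send_rows(series=[[0,0,-10,0,0,0,0.3],[0,0,-25,0,0,0,0.3],[0,0,-35,0,0,0,0.3],[0,0,-35,0,0,0,0.3],[0,0,-35,0,0,0,0.3],[0,0,-20,0,0,0,0.3],[0,0,0,0,0,0,0.3]])

```text
time: 5.68
ee_pos: [0.4721, 0.199, 0.1867]
ee_rot: [3.135, 0.0, 1.934]
ft_force: [0.1, 0.5, -7.0]
width: 0.0558
```

```bash
python3 - <<'E'
from look import *
s,i,p,d,W=easel(name='w3.png')
print(s)
E
```

```text
easel 0.61 [318.9 250.9] ray [0.551  0.2262 0.    ]
tab 0.74 [319.  227.9] ray [0.5064 0.2095 0.0425]
back_hinge 0.69 [321.4 302.1] ray [0.5986 0.2474 0.0265]
rest 0.85 [318.3 271.5] ray [0.5647 0.2307 0.022 ]
{'time': 5.6833, 'joint_pos': array([-0.25513104,  0.66597498, -0.37817977,  1.97130333,  0.43414438,
        0.57667092,  1.00644426]), 'joint_velocities': array([-0.02666228,  0.084145  ,  0.04876488,  0.04386288,  0.03638943,
       -0.08867577, -0.03420815]), 'effort': array([  0.76802205, -49.62664247,  -3.45519327, -10.22181451,
        -0.29140628,   0.95232926,   0.23228155]), 'ee_pos': array([0.47213185, 0.19896433, 0.18671053]), 'ee_rot': array([3.13515558e+00, 1.56770546e-05, 1.93358939e+00]), 'ft_force': array([ 0.11187047,  0.52651029, -6.96462423]), 'wrist_torque': array([ 0.08748082, -0.06005746, -0.01935705]), 'width': 0.05577215349881503}
```

View pics/w3.png

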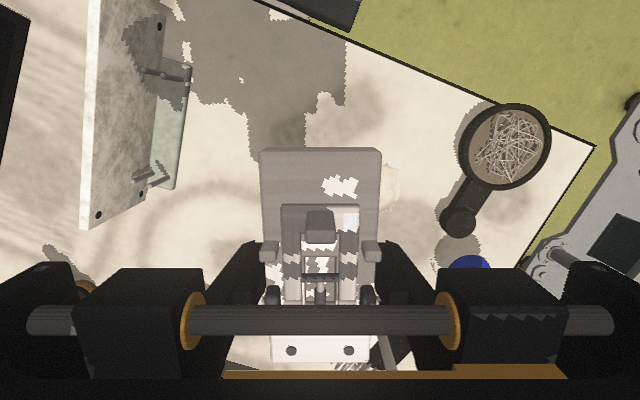

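```bash
python3 - <<'E'
from h import *
i=camera_info('wrist');s=get_state()
Rt=R.from_euler('xyz',s['ee_rot']).as_matrix();zu=s['ee_pos'][2]-.0225
for q,uv,z,x in [('tab',(319,227.9),.0425,-32),('hinge',(321.4,302.1),.0265,15),('rest',(318.3,271.5),.022,1)]:
    P=ray(uv,i,zu+z);print(q,((P-s['ee_pos'])@Rt*1000).round(1),'nominal x',x)
plan([.48,-.195,.185],[np.pi,0,np.radians(82)],.3)
E
```

```text
tab [ -1.7 -34.  -19.8] nominal x -32
hinge [-0.6 12.4 -4.1] nominal x 15
rest [-2.1 -2.1  0.5] nominal x 1
14 rows of [-28.2, -2.9, -0.3, -0.0003, 0.0002, 0.036, 0.3]
```

Request:
send_rows(series=[[-28.2,-2.9,0,0,0,0.036,0.3],[-28.2,-2.9,0,0,0,0.036,0.3],[-28.2,-2.9,0,0,0,0.036,0.3],[-28.2,-2.9,0,0,0,0.036,0.3],[-28.2,-2.9,0,0,0,0.036,0.3],[-28.2,-2.9,0,0,0,0.036,0.3],[-28.2,-2.9,0,0,0,0.036,0.3],[-28.2,-2.9,0,0,0,0.036,0.3],[-28.2,-2.9,0,0,0,0.036,0.3],[-28.2,-2.9,0,0,0,0.036,0.3],[-28.2,-2.9,0,0,0,0.036,0.3],[-28.2,-2.9,0,0,0,0.036,0.3]])

```text
time: 6.93
ee_pos: [0.4909, -0.139, 0.1809]
ee_rot: [-3.138, -0.0, 1.502]
ft_force: [0.4, -0.0, -6.4]
width: 0.0554
```

Request:
send_rows(series=[[-28.2,-2.9,0,0,0,0.036,0.3],[-28.2,-2.9,0,0,0,0.036,0.3],[0,0,0,0,0,0,0.3],[0,0,0,0,0,0,0.3]])

```text
time: 7.27
ee_pos: [0.4794, -0.1958, 0.1808]
ee_rot: [-3.137, 0.001, 1.427]
ft_force: [0.3, 0.7, -7.2]
width: 0.0558
```

```bash
python3 - <<'E'
from look import *
s,i,p,d,W=easel(name='w4.png')
print(s['ee_pos'],s['ee_rot'],s['joint_pos'],s['ft_force'])
for a in models.pinpoint('mat','wrist')[:1]: print(a, ray(a['xy'],i,.002))
E
```

```text
easel 0.83 [316.2 249.6] ray [ 0.5549 -0.2129 -0.    ]
tab 0.8 [317.3 230.2] ray [ 0.5133 -0.205   0.0425]
back_hinge 0.71 [320.1 301.2] ray [ 0.6058 -0.2156  0.0265]
rest 0.56 [317.6 271.7] ray [ 0.5709 -0.2134  0.022 ]
[ 0.47938376 -0.19578286  0.18077754] [-3.13727492e+00  8.57006195e-04  1.42650226e+00] [ 0.49792387  0.67840087 -0.32524625  1.9527668   0.38059433  0.57420318
  1.3427095 ] [ 0.26471959  0.71222503 -7.18104327]
```

View pics/w4.png

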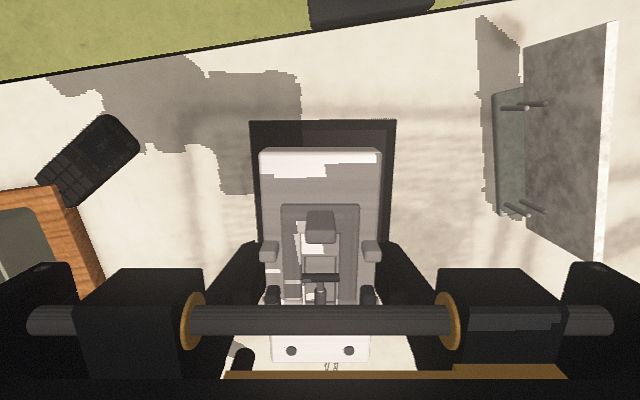

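```bash
python3 - <<'E'
from h import *
i=camera_info('wrist')
g=cv2.imread('pics/w4.png').max(2)
# near edge line
pts=[]
for u in range(256,390,4):
    col=g[100:145,u].astype(int); k=np.where(col<60)[0]
    if len(k): pts.append(ray((u,100+k[0]-.5),i,.002)[:2])
pts=np.array(pts);f=np.polyfit(pts[:,1],pts[:,0],1);print('near edge x=',f,'angle',np.degrees(np.arctan(f[0])), pts.shape)
print(ray((249.5,121.5),i,.002),ray((396.5,119.5),i,.002))
for r in range(125,235,12):
    row=g[r,235:270];L=235+np.where(row<60)[0][:1]; row=g[r,375:405];Rr=375+np.where(row<60)[0][-1:]
    print(r,[ray((u,r),i,.002)[:2].round(4) for u in list(L)+list(Rr)])
E
```

```text
near edge x= [0.20419505 0.45527047] angle 11.540858981637871 (27, 2)
[ 0.40662027 -0.25527969  0.002     ] [ 0.42502884 -0.10784628  0.002     ]
125 [array([ 0.4101, -0.2555]), array([ 0.4302, -0.1097])]
137 [array([ 0.4218, -0.258 ]), array([ 0.442 , -0.1114])]
149 [array([ 0.4339, -0.2595]), array([ 0.4541, -0.1132])]
161 [array([ 0.4464, -0.261 ]), array([ 0.4667, -0.114 ])]
173 [array([ 0.4591, -0.2626]), array([ 0.4794, -0.1158])]
185 [array([ 0.4722, -0.2643]), array([ 0.4925, -0.1177])]
197 [array([ 0.4858, -0.2649]), array([ 0.5059, -0.1197])]
209 [array([ 0.4996, -0.2666]), array([ 0.5196, -0.1217])]
221 [array([ 0.5142, -0.265 ]), array([ 0.5338, -0.1227])]
233 [array([ 0.5281, -0.2712]), array([ 0.5483, -0.1248])]
```

```bash
python3 - <<'E'
from h import *
A=[np.pi,0,1.440]
plan([.512,-.195,.06],A,.3)
E
```

```text
5 rows of [0.3, 6.1, 24.5, -0.0001, -0.0002, -0.0013, 0.3]
```

Request:
send_rows(series=[[0,6.1,24.5,0,0,-0.001,0.3],[0,6.1,24.5,0,0,-0.001,0.3],[0,6.1,24.5,0,0,-0.001,0.3],[0,6.1,24.5,0,0,-0.001,0.3],[0,6.1,24.5,0,0,-0.001,0.3],[0,0,0,0,0,0,0.3],[0,0,0,0,0,0,0.3]])

```text
time: 8.15
ee_pos: [0.5112, -0.1967, 0.0595]
ee_rot: [-3.139, -0.001, 1.438]
ft_force: [-0.7, 0.4, -6.1]
width: 0.0557
```

```bash
python3 - <<'E'
from h import *
print(get_state());plan([.512,-.195,.029],[np.pi,0,1.440],.3)
E
```

```text
{'time': 8.15, 'joint_pos': array([ 0.40661755,  0.90378608, -0.20857893,  1.92490343,  0.47460631,
        0.36339635,  1.26585438]), 'joint_velocities': array([ 0.01659237, -0.05108199, -0.00757384,  0.00303623, -0.00240194,
        0.00763113,  0.00236357]), 'effort': array([-3.98124671e-01, -5.37301147e+01, -1.66478612e+00, -6.99583769e+00,
        3.07301525e-02, -6.97227521e-02, -2.22159323e-02]), 'ee_pos': array([ 0.51119103, -0.19668195,  0.05945636]), 'ee_rot': array([-3.13909775e+00, -6.17862317e-04,  1.43755697e+00]), 'ft_force': array([-0.72743413,  0.38917498, -6.14031921]), 'wrist_torque': array([-0.0030876 ,  0.03744377,  0.04193388]), 'width': 0.055669998914308565}
2 rows of [0.9, 0.3, 15.2, -0.0012, -0.0003, -0.0012, 0.3]
```

Request:
send_rows(series=[[0.5,0.6,15,0,0,-0.002,0.3],[0.5,0.6,15,0,0,0,0.3],[0,0,0,0,0,0,0.3],[0,0,1.5,0,0,0,0.3],[0,0,0,0,0,0,0.3]])

```text
time: 8.57
ee_pos: [0.5135, -0.1971, 0.0301]
ee_rot: [3.14, 0.0, 1.438]
ft_force: [-0.3, 0.7, -7.5]
width: 0.0559
```

Request:
send_rows(series=[[0.5,0,1.5,0,0,0,0.3],[0.5,0,1,0,0,0,0.3],[0,0,1,0,0,0,0.3],[0,0,0,0,0,0,0.3]])

```text
time: 8.9
ee_pos: [0.5135, -0.1959, 0.0261]
ee_rot: [3.14, 0.0, 1.438]
ft_force: [0.3, 0.3, 2.4]
width: 0.0558
```

Request:
send_rows(series=[[0,0,0,0,0,0,0.75],[0,0,0,0,0,0,0.85],[0,0,0,0,0,0,0.9],[0,0,0,0,0,0,0.9],[0,0,-20,0,0,0,0.9],[0,0,-30,0,0,0,0.9],[0,0,-20,0,0,0,0.9],[0,0,0,0,0,0,0.9],[0,0,0,0,0,0,0.9]])

```text
time: 9.65
ee_pos: [0.5138, -0.1963, 0.0961]
ee_rot: [3.139, 0.0, 1.438]
ft_force: [0.3, -0.2, -0.2]
width: 0.0794
```

```bash
cat >> look.py <<'E'
def meas(W,c=(.51,-.195),lo=.014,hi=.06):
    z=W[...,2];sel=(z>lo)&(z<hi)&(np.hypot(W[...,0]-c[0],W[...,1]-c[1])<.085)
    m=cv2.morphologyEx(sel.astype(np.uint8),cv2.MORPH_OPEN,np.ones((3,3)))>0
    print('easel rect',m.sum(),cv2.minAreaRect((W[m][:,:2]*1000).astype(np.float32)))
E
python3 - <<'E'
from look import *
s,i,p,d,W=easel(name='w5.png')
print(s['ee_pos'],s['ee_rot'],s['joint_pos'],s['ft_force']);meas(W)
s,i,p,d,W=easel('top',name='t5.png',crop=(180,130,440,300),scale=3);meas(W)
E
```

```text
easel 0.86 [317.7 210. ] ray [ 0.5134 -0.1996  0.    ]
tab 0.88 [317.  186.1] ray [ 0.4825 -0.1955  0.0425]
back_hinge 0.81 [321.5 241.8] ray [ 0.5291 -0.1987  0.0265]
rest 0.9 [317.8 218.7] ray [ 0.5124 -0.1992  0.022 ]
[ 0.51377698 -0.19627239  0.09610046] [3.13912992e+00 2.38986771e-04 1.43760817e+00] [ 0.43000247  0.84233578 -0.25133315  1.91326968  0.4519883   0.43865913
  1.28465814] [ 0.32303728 -0.15706669 -0.21173828]
easel rect 11366 ((512.049072265625, -197.6343994140625), (58.030826568603516, 119.30842590332031), 82.77879333496094)
easel 0.73 [304.6 162.9] ray [ 0.7149 -0.0205  0.    ]
tab 0.61 [363.3 241.2] ray [ 0.4821 -0.1829  0.0425]
back_hinge 0.77 [368.3 222.3] ray [ 0.5358 -0.1996  0.0265]
rest 0.59 [367.9 231.9] ray [ 0.5089 -0.1982  0.022 ]
easel rect 179 ((475.3016357421875, -189.31494140625), (54.32489776611328, 40.07725524902344), 82.26097106933594)
```

View pics/w5.png

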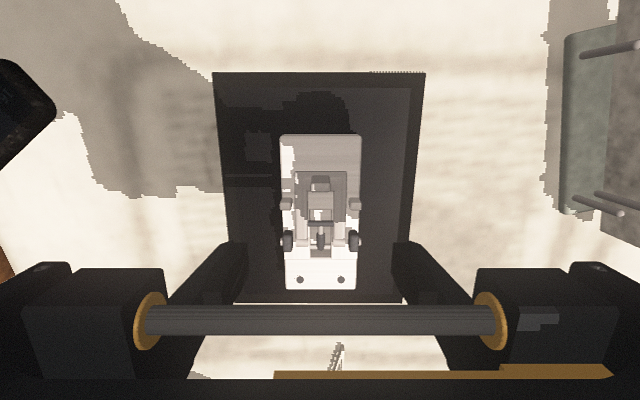

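View pics/t5.png

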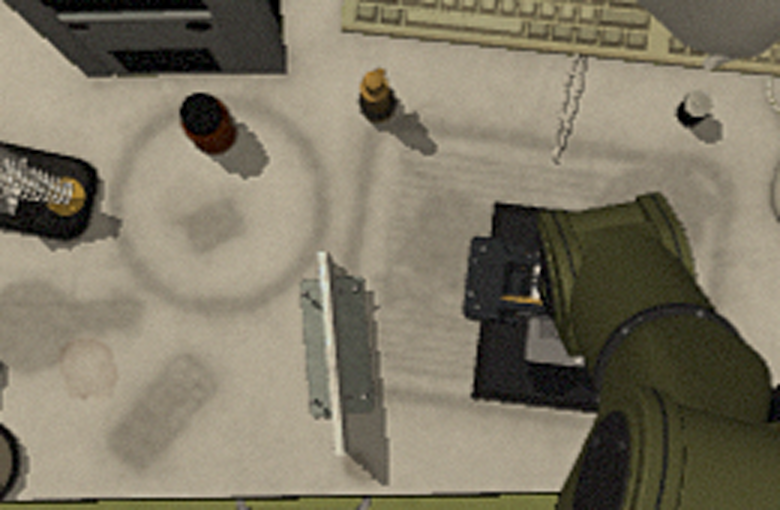

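```bash
python3 - <<'E'
from h import *
i=camera_info('wrist')
# camera_info is current pose = same as w5
P=np.array([ray(u,i,.002)[:2] for u in [(212,73),(426,73),(407.5,302.5),(228.5,302.5)]])
print(P.round(4),P.mean(0)); d=P[3]-P[0];e=P[2]-P[1];print(np.degrees(np.arctan2(d[1],d[0])),np.degrees(np.arctan2(e[1],e[0])),np.hypot(*d),np.hypot(*(P[1]-P[0])))
E
```

```text
[[ 0.402  -0.2579]
 [ 0.4216 -0.1112]
 [ 0.6072 -0.1319]
 [ 0.5864 -0.2886]] [ 0.50428084 -0.1974048 ]
-9.459669531826492 -6.3685440507395334 0.18690091056212094 0.14796868578792613
```

```bash
python3 - <<'E'
from h import *
i=camera_info('wrist')
img=cv2.imread('pics/w5.png');
cv2.imwrite('pics/w5z.png',cv2.resize(img[60:315,200:440],None,fx=2.3,fy=2.3,interpolation=cv2.INTER_CUBIC))
u=np.array([np.cos(np.radians(-7.5)),np.sin(np.radians(-7.5))])
f=lambda c,z:(ray(c,i,z)[:2]@u*1000).round(1)
print('mat near',f((319,73),.002),'easel front',f((320,134),.024),'rear',f((320,291),.024),'mat far',f((319,302.5),.002))
p=cv2.cvtColor(img,cv2.COLOR_BGR2GRAY)
for c in (260,300,340,380): print(c,p[66:80,c],p[296:308,c])
print(p[128:140,340],p[285:297,310],p[285:297,330])
E
```

```text
mat near 432.4 easel front 471.8 rear 592.2 mat far 619.1
260 [226 228 228 231 230 246  83  53  56  52  55  54  55  56] [ 53  51  51  47  52  50  37 222 177  54  60  59]
300 [218 220 220 222 225 238  99  54  58  54  55  57  58  52] [ 63  62  68  64  62  62  47 234 191  67  70  74]
340 [212 215 212 215 218 232  92  57  57  60  60  56  58  55] [ 73  64  61  63  66  62  53 191 197  75  66  72]
380 [211 214 217 218 223 140 114  54  56  62  59  61  58  59] [ 59  58  53  50  58  52  44 188 196  62  61  66]
[ 42  39  36  36  36  30 131 128 159 164 160 167] [248 248 249 254 147  63  61  66  69  65  62  64] [248 248 249 254 150  63  66  66  68  61  67  67]
```

View pics/w5z.png

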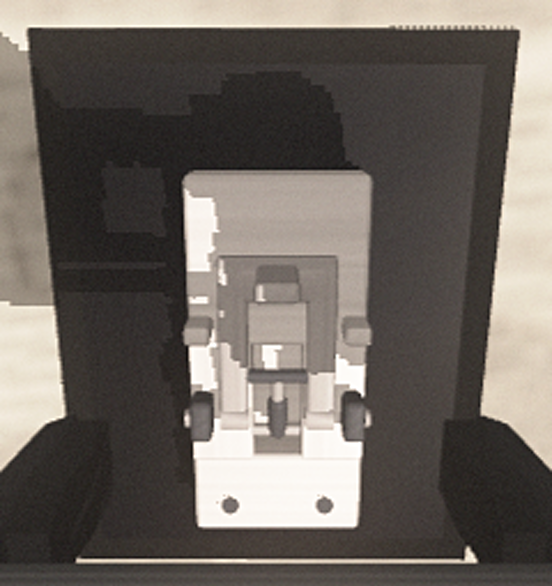

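Request:
send_rows(series=[[0,-15,-35,0,0,0,0.9],[0,-15,-35,0,0,0,0.9],[0,-15,-35,0,0,0,0.9],[0,-15,-35,0,0,0,0.9],[0,0,0,0,0,0,0.9],[0,0,0,0,0,0,0.9]])

```text
time: 10.65
ee_pos: [0.454, -0.1885, 0.2369]
ee_rot: [3.138, 0.001, 1.437]
ft_force: [0.2, -0.6, -1.0]
width: 0.0792
```

```bash
cat >> look.py <<'E'
def matfit(p,i,c=(.508,-.196)):
    # refine mat edges in image: sample along edge normals with known approx rect, z=.002
    g=cv2.cvtColor(p,cv2.COLOR_RGB2GRAY).astype(float)
    from scipy.ndimage import map_coordinates
    def run(c,th):
        res={}
        ux=np.array([np.cos(th),np.sin(th)]);uy=np.array([-ux[1],ux[0]])
        for nm,n,t,h,l in [('near',-ux,uy,.095,.065),('far',ux,uy,.095,.065),('L',uy,ux,.075,.085),('R',-uy,ux,.075,.085)]:
            o=[]
            for s in np.linspace(-l,l,41):
                k=np.arange(-.012,.012,.0003)
                Pw=np.array(c)+t*s+np.outer(h+k,n);Pw=np.c_[Pw,np.full(len(k),.002)]
                uv=proj(Pw,i)
                if uv.min()<1 or uv[:,0].max()>638 or uv[:,1].max()>398: continue
                v=map_coordinates(g,[uv[:,1],uv[:,0]],order=1);v=np.convolve(v,np.ones(5)/5,'same')[3:-3];dv=np.diff(v)
                j=dv.argmax()
                if dv[j]>5 : o.append((s,(h+k[3:-3][j])*1000))
            o=np.array(o)
            if len(o)>6:
                m=np.median(o[:,1]);o=o[abs(o[:,1]-m)<4];f=np.polyfit(o[:,0]*1000,o[:,1],1);res[nm]=(len(o),round(f[1],1),round(np.degrees(f[0]),2))
        return res
    return run
E
python3 - <<'E'
from look import *
s,i,p,d,W=easel(name='w6.png')
print(s['ee_pos'],s['ee_rot']);meas(W);print(matfit(p,i)((.508,-.196),np.radians(-7.5)))
s,i,p,d,W=easel('top',name='t6.png',crop=(180,130,440,300),scale=3);meas(W);print(matfit(p,i)((.508,-.196),np.radians(-7.5)))
E
```

```text
easel 0.82 [316.8 219. ] ray [ 0.5153 -0.2028  0.    ]
tab 0.92 [318.7 206. ] ray [ 0.4833 -0.1957  0.0425]
back_hinge 0.63 [320.2 234.3] ray [ 0.526  -0.1996  0.0265]
rest 0.89 [320.  226.3] ray [ 0.5171 -0.1987  0.022 ]
[ 0.4539653  -0.1884596   0.23686918] [3.13789396e+00 1.10260347e-03 1.43728579e+00]
easel rect 3897 ((512.1968994140625, -198.15245056152344), (57.19636917114258, 120.2643814086914), 82.79237365722656)
{'near': (41, np.float64(97.0), np.float64(0.19)), 'far': (41, np.float64(92.3), np.float64(0.0)), 'L': (41, np.float64(71.8), np.float64(-0.36)), 'R': (41, np.float64(77.3), np.float64(0.31))}
easel 0.94 [363.4 227. ] ray [ 0.5245 -0.1876  0.    ]
back_hinge 0.58 [365.8 224.5] ray [ 0.5297 -0.1924  0.0265]
rest 0.59 [369.9 230.6] ray [ 0.5125 -0.2039  0.022 ]
easel rect 362 ((514.7496337890625, -195.27325439453125), (55.9280891418457, 119.84333801269531), 82.05282592773438)
{'near': (23, np.float64(95.0), np.float64(-0.8)), 'far': (41, np.float64(94.9), np.float64(0.31)), 'L': (20, np.float64(75.3), np.float64(-0.72)), 'R': (11, np.float64(72.9), np.float64(0.99))}
```

View pics/w6.png

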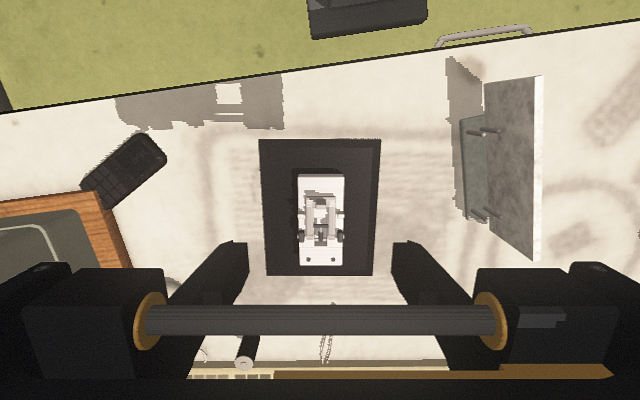

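View pics/t6.png

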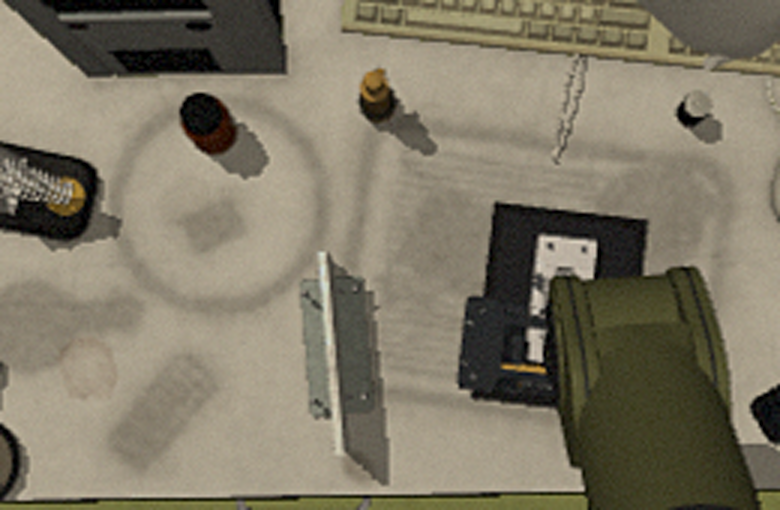

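Request:
send_rows(series=[[0,15,35,0,0,0,0.9],[0,15,35,0,0,0,0.9],[0,15,35,0,0,0,0.9],[0,15,35,0,0,0,0.9],[0,0,30,0,0,0,0.9],[0,0,30,0,0,0,0.9],[0,0,10,0,0,0,0.9],[0,0,0,0,0,0,0.9],[0,0,0,0,0,0,0.4],[0,0,0,0,0,0,0.4],[0,0,0,0,0,0,0.4],[0,0,0,0,0,0,0.4]])

```text
time: 12.15
ee_pos: [0.5141, -0.1962, 0.0268]
ee_rot: [3.139, 0.0, 1.438]
ft_force: [-0.7, -0.6, 5.0]
width: 0.056
```

Request:
send_rows(series=[[0,0,0,0,0,0,0.3],[0,0,-4,0,0,0,0.3],[0,0,-4,0,0,0,0.3],[0,0,0,0,0,0,0.3],[0,-3.4,0,0,0,0,0.3],[0,-3.4,0,0,0,0,0.3],[0,0,0,0,0,0,0.3],[0,0,0,0,0,0,0.3]])

```text
time: 12.82
ee_pos: [0.5055, -0.1949, 0.0328]
ee_rot: [-3.14, -0.0, 1.438]
ft_force: [0.5, 0.5, -6.4]
width: 0.0558
```

Request:
send_rows(series=[[0,0.7,2,0,0,0,0.3],[0,0.7,2,0,0,0,0.3],[0,0,1.5,0,0,0,0.3],[0,0,1,0,0,0,0.3],[0,0,0,0,0,0,0.3]])

```text
time: 13.23
ee_pos: [0.508, -0.1951, 0.0269]
ee_rot: [3.141, -0.0, 1.438]
ft_force: [-0.1, 1.4, -3.5]
width: 0.0558
```

Request:
send_rows(series=[[0,-0.4,0.7,0,0,0,0.3],[0,0,0,0,0,0,0.3],[0,0,0,0,0,0,0.75],[0,0,0,0,0,0,0.85],[0,0,0,0,0,0,0.9],[0,0,0,0,0,0,0.9],[0,0,-20,0,0,0,0.9],[0,0,-30,0,0,0,0.9],[0,-10,-30,0,0,0,0.9],[0,-10,-30,0,0,0,0.9],[0,0,0,0,0,0,0.9],[0,0,0,0,0,0,0.9]])

```text
time: 14.23
ee_pos: [0.488, -0.193, 0.1373]
ee_rot: [3.139, 0.001, 1.437]
ft_force: [-0.1, 0.2, 0.3]
width: 0.0793
```

```bash

python3 - <<'E'
from look import *
s,i,p,d,W=easel(name='w7.png')
print(s['ee_pos'],s['ee_rot'],s['joint_pos']);meas(W);print(matfit(p,i)((.508,-.196),np.radians(-7.5)))
E
```

```text
easel 0.86 [317.3 216.2] ray [ 0.5082 -0.1999  0.    ]
tab 0.64 [317.5 195.5] ray [ 0.4751 -0.1948  0.0425]
back_hinge 0.72 [322.9 241.9] ray [ 0.5232 -0.1967  0.0265]
rest 0.9 [320.9 223.8] ray [ 0.5076 -0.1964  0.022 ]
[ 0.48799504 -0.1930098   0.13734929] [3.13865239e+00 5.79508442e-04 1.43744749e+00] [ 0.46607094  0.75406625 -0.29236336  1.9693372   0.44459173  0.4772141
  1.28782301]
easel rect 7756 ((506.43267822265625, -196.60995483398438), (57.23200225830078, 120.2584228515625), 82.29486846923828)
{'near': (41, np.float64(96.6), np.float64(-0.27)), 'far': (41, np.float64(92.1), np.float64(0.18)), 'L': (32, np.float64(71.8), np.float64(-0.31)), 'R': (31, np.float64(76.9), np.float64(0.27))}
```

View pics/w7.png

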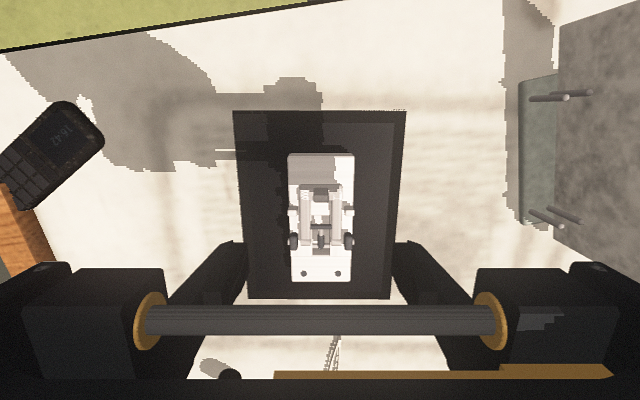

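Request:
send_rows(series=[[0,2.9,-4.6,0.1,0,0,0.45],[0,2.9,-4.6,0.1,0,0,0.45],[0,2.9,-4.6,0.1,0,0,0.45],[0,2.9,-4.6,0.1,0,0,0.45],[0,2.9,-4.6,0.1,0,0,0.45],[0,2.9,-4.6,0.1,0,0,0.45],[0,2.9,-4.6,0.1,0,0,0.45],[0,2.9,-4.6,0.1,0,0,0.45],[0,2.9,-4.6,0.1,0,0,0.45],[0,2.9,-4.6,0.1,0,0,0.45],[0,2.9,-4.6,0.1,0,0,0.45],[0,0,0,0,0,0,0.45]])

```text
time: 15.48
ee_pos: [0.5259, -0.201, 0.155]
ee_rot: [-2.081, 0.005, 1.434]
ft_force: [-0.1, -1.4, 0.1]
width: 0.0397
```

```bash

python3 - <<'E'
from h import *
s=get_state();print(s['joint_pos'].round(2),s['ee_pos'],s['ee_rot'])
Rt=R.from_euler('xyz',s['ee_rot']).as_matrix();print(Rt.round(3), np.degrees(np.arccos(-Rt[2,2])))
plan([.474,-.191,.09],[np.pi,0,1.438],.45)
E
```

```text
[ 0.26  1.29 -0.06  0.87  0.14  2.03  1.62] [ 0.52590507 -0.20102439  0.15495622] [-2.08096765  0.00504676  1.43443322]
[[ 0.136  0.483 -0.865]
 [ 0.991 -0.071  0.116]
 [-0.005 -0.873 -0.488]] 60.769744812526014
12 rows of [0.3, -0.8, 7.3, -0.0884, 0.0002, -0.0005, 0.45]
```

```bash

python3 - <<'E'
from h import *
A=[np.pi-.35,0,1.438]
plan([.4606,-.1892,.12],A,.45,ang=6.5)
E
```

```text
13 rows of [0.2, -3.9, 4.9, -0.1085, 0.0003, -0.0004, 0.45]
```

Request:
send_rows(series=[[0.2,-3.9,4.9,-0.1085,0,0,0.45],[0.2,-3.9,4.9,-0.1085,0,0,0.45],[0.2,-3.9,4.9,-0.1085,0,0,0.45],[0.2,-3.9,4.9,-0.1085,0,0,0.45],[0.2,-3.9,4.9,-0.1085,0,0,0.45],[0.2,-3.9,4.9,-0.1085,0,0,0.45],[0.2,-3.9,4.9,-0.1085,0,0,0.45],[0.2,-3.9,4.9,-0.1085,0,0,0.45],[0.2,-3.9,4.9,-0.1085,0,0,0.45],[0.2,-3.9,4.9,-0.1085,0,0,0.45],[0.2,-3.9,4.9,-0.1085,0,0,0.45],[0.2,-3.9,4.9,-0.1085,0,0,0.45]])

```text
time: 16.48
ee_pos: [0.4645, -0.1943, 0.1358]
ee_rot: [3.002, 0.015, 1.43]
ft_force: [-0.3, 0.1, -0.7]
width: 0.0398
```

Request:
send_rows(series=[[0.2,-3.9,4.9,-0.1085,0,0,0.45],[0,0,0,0,0,0,0.45],[0,0,0,0,0,0,0.45]])

```text
time: 16.73
ee_pos: [0.4616, -0.1967, 0.1328]
ee_rot: [3.01, 0.022, 1.431]
ft_force: [0.5, -0.3, 0.5]
width: 0.0394
```

```bash

python3 - <<'E'
from look import *
s,i,p,d,W=easel(name='w8.png')
print(s['joint_pos'].round(2),s['ee_pos'],s['ee_rot'])
print([ray(a['xy'],i,.0445) for a in models.pinpoint('tab','wrist')[:1]])
plan([.4696,-.1904,.0567],[np.pi-.35,0,1.438],.45)
E
```

```text
easel 0.61 [326.5 228.8] ray [ 0.5131 -0.2019  0.    ]
tab 0.89 [329.8 215.7] ray [ 0.4768 -0.1945  0.0425]
back_hinge 0.79 [332.8 253.9] ray [ 0.5246 -0.1976  0.0265]
rest 0.56 [331.3 237.1] ray [ 0.5094 -0.197   0.022 ]
[ 0.41  0.72 -0.15  2.16  0.62  0.17  1.12] [ 0.46155198 -0.19671195  0.13284005] [3.01036406 0.0217043  1.43131353]
[array([ 0.47573929, -0.19433986,  0.0445    ])]
3 rows of [3.2, -2.9, 25.2, -0.0732, 0.0084, -0.0008, 0.45]
```

View pics/w8.png

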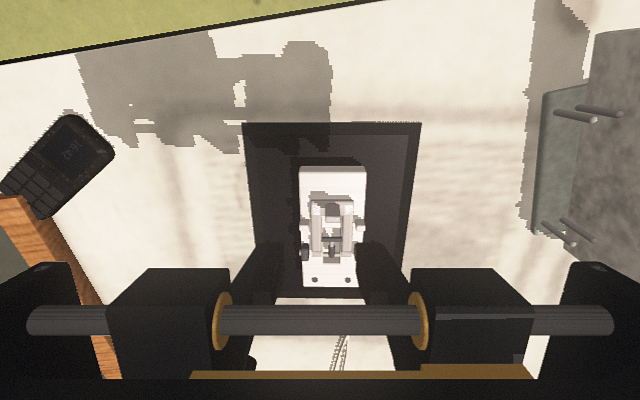

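```bash

python3 - <<'E'
from h import *
A=[np.pi,0,1.438]
plan([.4745,-.192,.10],A,.45,ang=6.5)
E
```

```text
2 rows of [4.0, 4.3, 16.6, 0.0652, 0.0122, -0.0033, 0.45]
```

Request:
send_rows(series=[[4,4.3,16.6,0.065,0.012,-0.003,0.45],[4,4.3,16.6,0.065,0.012,-0.003,0.45],[0,0,0,0,0,0,0.45],[0,0,0,0,0,0,0.45]])

```text
time: 17.37
ee_pos: [0.4743, -0.192, 0.0993]
ee_rot: [3.141, -0.0, 1.437]
ft_force: [-1.0, 0.3, -0.1]
width: 0.0396
```

```bash

python3 - <<'E'
from look import *
s,i,p,d,W=easel(name='w9.png')
print(s['joint_pos'].round(2),s['ee_pos'],s['ee_rot'])
Rt=R.from_euler('xyz',s['ee_rot']).as_matrix()
for a in models.pinpoint('tab','wrist')[:1]: print('tab in tool',((ray(a['xy'],i,.0445)-s['ee_pos'])@Rt*1000).round(1))
plan([.4745,-.192,.0565],[np.pi,0,1.438],.45)
E
```

```text
easel 0.72 [321.2 248.1] ray [ 0.5093 -0.1972  0.    ]
tab 0.71 [322.  228.6] ray [ 0.4737 -0.1921  0.0425]
back_hinge 0.72 [323.7 280.8] ray [ 0.5244 -0.1973  0.0265]
rest 0.62 [322.  257.2] ray [ 0.5062 -0.1962  0.022 ]
[ 0.46  0.81 -0.28  2.02  0.57  0.38  1.17] [ 0.47426617 -0.19201109  0.09934233] [ 3.14108385e+00 -2.68311998e-04  1.43686008e+00]
tab in tool [-0.1 -1.4 54.8]
2 rows of [0.3, 0.6, 22.1, 0.0, 0.0008, -0.0003, 0.45]
```

View pics/w9.png

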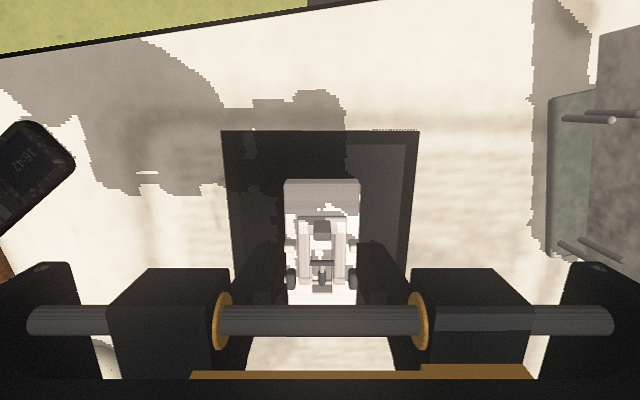

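Request:
send_rows(series=[[0,0,22,0,0,0,0.45],[0,0,20,0,0,0,0.45],[0,0,0,0,0,0,0.45],[0,0,0,0,0,0,0.3],[0,0,0,0,0,0,0.2],[0,0,0,0,0,0,0.1],[0,0,0,0,0,0,0.05],[0,0,0,0,0,0,0.05],[0,0,0,0,0,0,0.05]])

```text
time: 18.42
ee_pos: [0.4745, -0.191, 0.0586]
ee_rot: [3.14, -0.001, 1.438]
ft_force: [-0.3, 3.9, 5.2]
width: 0.011
```

Request:
send_rows(series=[[0,1.6,-2.3,0.05,0,0,0.05],[0,1.6,-2.3,0.05,0,0,0.05],[0,1.6,-2.3,0.05,0,0,0.05],[0,1.6,-2.3,0.05,0,0,0.05]])

```text
time: 18.75
ee_pos: [0.4795, -0.1932, 0.0669]
ee_rot: [-2.936, 0.0, 1.437]
ft_force: [-1.0, 0.5, -1.7]
width: 0.0112
```

```bash

python3 - <<'E'
from look import *
s,i,p,d,W=easel(name='w10.png')
print(s['joint_pos'].round(2),s['ee_pos'],s['ee_rot'],s['ft_force'],s['wrist_torque'])
s,i,p,d,W=easel('scene',name='s10.png',crop=(220,140,480,300),scale=3)
E
```

```text
easel 0.97 [317.8 279.9] ray [ 0.5071 -0.2001  0.    ]
tab 0.96 [318.4 261.3] ray [ 0.4802 -0.1957  0.0425]
back_hinge 0.69 [322.9 316.1] ray [ 0.5216 -0.1985  0.0265]
rest 0.62 [316.7 291.5] ray [ 0.5066 -0.2005  0.022 ]
[ 0.48  0.94 -0.35  1.83  0.49  0.68  1.24] [ 0.47947645 -0.19315683  0.06686874] [-2.93611470e+00  3.10693157e-04  1.43670322e+00] [-1.02431186  0.49540641 -1.68422509] [-0.08157862 -0.13929098  0.02663671]
easel 0.74 [352.8 244.3] ray [ 0.5132 -0.1975  0.    ]
tab 0.5 [338.1 229.4] ray [ 0.4835 -0.1778  0.0425]
back_hinge 0.59 [353.9 232.6] ray [ 0.5192 -0.1937  0.0265]
rest 0.95 [353.5 237.5] ray [ 0.5085 -0.2022  0.022 ]
```

View pics/w10.png

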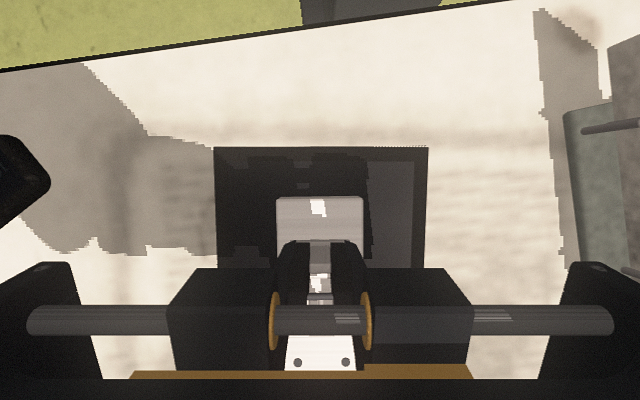

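View pics/s10.png

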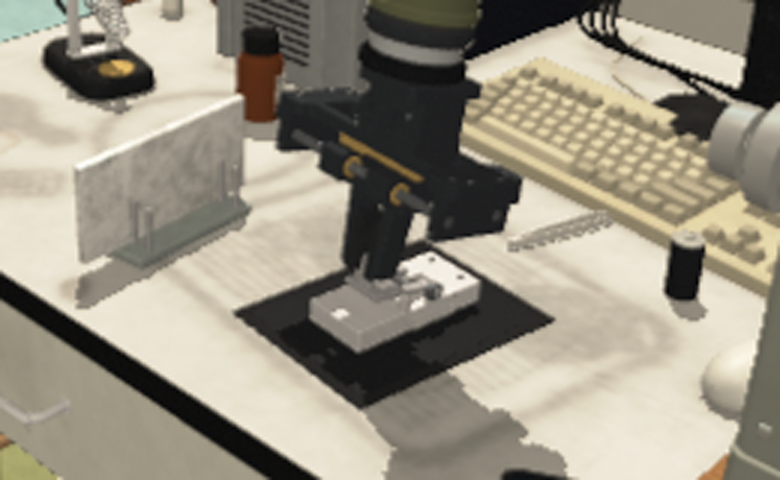

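Request:
send_rows(series=[[0,2.5,-3.7,0.08,0,0,0.05],[0,2.5,-3.7,0.08,0,0,0.05],[0,2.5,-3.7,0.08,0,0,0.05],[0,2.5,-3.7,0.08,0,0,0.05],[0,2.5,-3.7,0.08,0,0,0.05],[0,2.5,-3.7,0.08,0,0,0.05]])

```text
time: 19.75
ee_pos: [0.5012, -0.1965, 0.0824]
ee_rot: [-2.453, 0.002, 1.437]
ft_force: [-2.4, -0.7, 0.4]
width: 0.0111
```

```bash
cat > hg.py <<'E'
from h import *
s=get_state();print(s['joint_pos'].round(2),s['ee_pos'].round(4),s['ee_rot'].round(3),s['ft_force'].round(1),s['width'])
Rt=R.from_euler('xyz',s['ee_rot']).as_matrix();print('hinge in tool',((np.array([.5204,-.1975,.0285])-s['ee_pos'])@Rt*1000).round(1))
E
python3 hg.py
```

```text
[ 0.41  1.15 -0.36  1.31  0.33  1.44  1.41] [ 0.5012 -0.1965  0.0824] [-2.453e+00  2.000e-03  1.437e+00] [-2.4 -0.7  0.4] 0.01106781480290125
hinge in tool [ 1.6 49.  29.5]
```

Request:
send_rows(series=[[0,2.5,-3.8,0.08,0,0,0.05],[0,2.5,-3.8,0.08,0,0,0.05],[0,2.5,-3.8,0.08,0,0,0.05],[0,2.5,-3.8,0.08,0,0,0.05],[0,0,0,0,0,0,0.05]])

```text
time: 20.17
ee_pos: [0.5181, -0.1987, 0.0847]
ee_rot: [-2.125, 0.003, 1.439]
ft_force: [-1.2, -2.1, 13.4]
width: 0.0114
```

```bash
python3 hg.py;python3 - <<'E'
from look import *
s,i,p,d,W=easel('scene',name='s11.png',crop=(260,170,460,300),scale=4)
E
```

```text
[ 0.34  1.36 -0.3   0.92  0.29  1.92  1.48] [ 0.5181 -0.1987  0.0847] [-2.125  0.003  1.439] [-1.2 -2.1 13.4] 0.011426683656233507
hinge in tool [ 1.6 48.9 27.8]
easel 0.79 [351.2 244.2] ray [ 0.5109 -0.1948  0.    ]
tab 0.53 [348.9 217.3] ray [ 0.5414 -0.1579  0.0425]
back_hinge 0.6 [353.6 234.6] ray [ 0.5123 -0.1989  0.0265]
rest 0.89 [353.8 241.2] ray [ 0.4974 -0.2128  0.022 ]
```

View pics/s11.png

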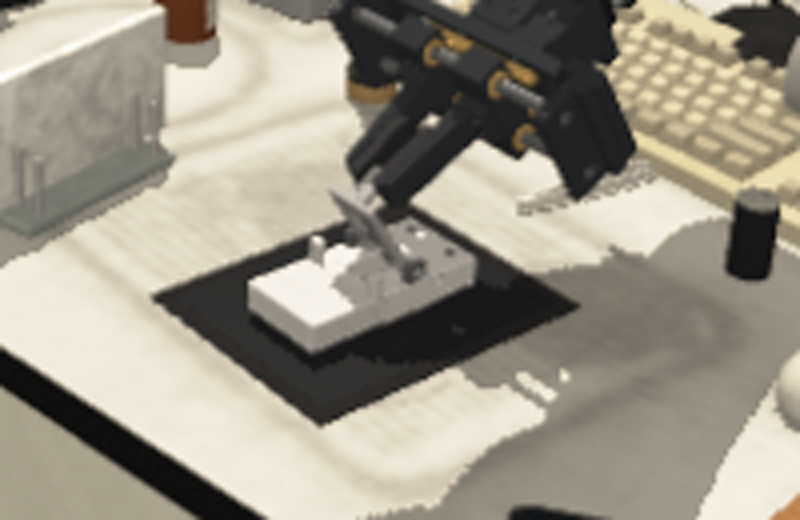

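Request:
send_rows(series=[[0,0,0,0,0,0,0.3],[0,0,0,0,0,0,0.3],[0,0,0,0,0,0,0.3],[0,-2,-5,0,0,0,0.3],[0,-4,-8,0,0,0,0.3],[0,-5,-10,0,0,0,0.3],[0,-8,-15,0,0,0,0.3],[0,-10,-15,0,0,0,0.3],[0,-10,-15,0,0,0,0.3]])

```text
time: 21.17
ee_pos: [0.5568, -0.2035, 0.1551]
ee_rot: [-2.142, -0.001, 1.436]
ft_force: [-0.6, -0.9, 0.6]
width: 0.0259
```

```bash
python3 hg.py;python3 - <<'E'
from look import *
s,i,p,d,W=easel('scene',name='s12.png',crop=(260,150,460,300),scale=4)
E
```

```text
[ 0.29  1.32 -0.21  0.75  0.22  2.09  1.56] [ 0.5568 -0.2035  0.1551] [-2.142e+00 -1.000e-03  1.436e+00] [-0.6 -0.9  0.6] 0.025872948268049624
hinge in tool [ 0.9 86.6 99.5]
easel 0.63 [346.9 243.8] ray [ 0.5051 -0.187   0.    ]
tab 0.54 [362.5 212.2] ray [ 0.5832 -0.1634  0.0425]
back_hinge 0.97 [354.1 231.6] ray [ 0.5228 -0.1911  0.0265]
rest 0.92 [348.7 238.8] ray [ 0.4967 -0.1985  0.022 ]
```

View pics/s12.png

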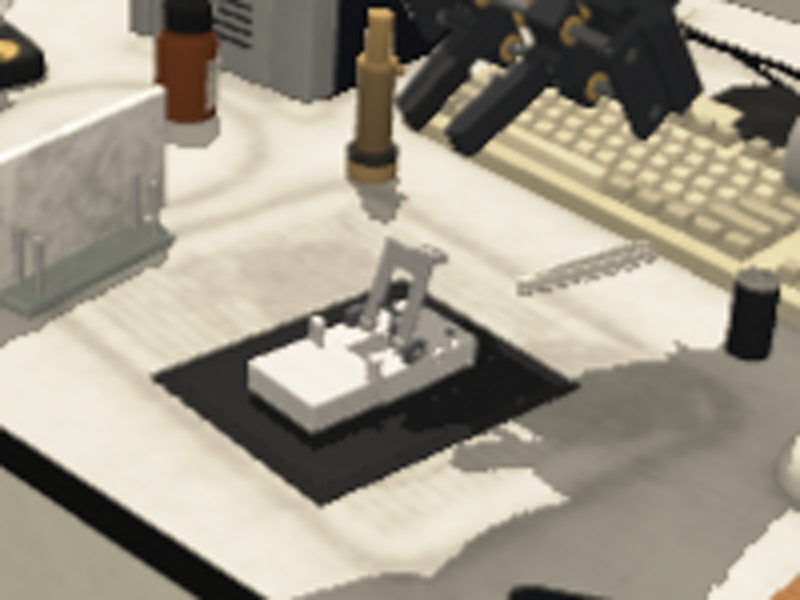

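```bash
python3 - <<'E'
from h import *
plan([.45,.015,.22],[np.pi,0,np.radians(94)],.6,ang=6.5)
E
```

```text
9 rows of [24.0, -15.2, 0.9, -0.111, -0.0112, -0.0207, 0.6]
```

Request:
send_rows(series=[[24,-15.2,0.9,-0.111,-0.011,-0.021,0.6],[24,-15.2,0.9,-0.111,-0.011,-0.021,0.6],[24,-15.2,0.9,-0.111,-0.011,-0.021,0.6],[24,-15.2,0.9,-0.111,-0.011,-0.021,0.6],[24,-15.2,0.9,-0.111,-0.011,-0.021,0.6],[24,-15.2,0.9,-0.111,-0.011,-0.021,0.6],[24,-15.2,0.9,-0.111,-0.011,-0.021,0.6],[24,-15.2,0.9,-0.111,-0.011,-0.021,0.6],[24,-15.2,0.9,-0.111,-0.011,-0.021,0.6],[0,0,0,0,0,0,0.6],[0,0,0,0,0,0,0.6]])

```text
time: 22.33
ee_pos: [0.4459, 0.0147, 0.22]
ee_rot: [-3.133, -0.002, 1.646]
ft_force: [1.3, -0.8, 0.1]
width: 0.0533
```

```bash
python3 - <<'E'
from look import *
s=get_state();i=camera_info('wrist');p,d=save('wrist','w13.png');W=world(d,i)
print(s['joint_pos'].round(2),s['ee_pos'].round(4),s['ee_rot'].round(3))
z=W[...,2]
m=(z>.085)&(z<.1)&(abs(W[...,0]-.467)<.12)&(abs(W[...,1]-.015)<.05)
print(m.sum(),cv2.minAreaRect((W[m][:,:2]*1000).astype(np.float32)),np.median(z[m]))
P=W[m];k=P[:,0].argsort();print(P[k[:5]].round(4),P[k[-5:]].round(4))
i=camera_info('top');p,d=save('top','t13.png',crop=(180,130,440,300),scale=3)
W=world(d,i);z=W[...,2]
m=(z>.085)&(z<.1)&(abs(W[...,0]-.467)<.12)&(abs(W[...,1]-.015)<.02)
print(m.sum(),cv2.minAreaRect((W[m][:,:2]*1000).astype(np.float32)))
meas(W,(.505,-.196),.012,.035)
E
```

```text
[ 0.09  0.54 -0.35  2.11  0.34  0.55  1.15] [0.4459 0.0147 0.22  ] [-3.133e+00 -2.000e-03  1.646e+00]
1592 ((465.93505859375, 14.947994232177734), (182.46990966796875, 7.547129154205322), 4.574979305267334) 0.09310919033402373
[[0.3747 0.0114 0.0922]
 [0.3748 0.0106 0.0937]
 [0.3749 0.0098 0.0923]
 [0.375  0.0089 0.0908]
 [0.375  0.0081 0.0922]] [[0.5559 0.0208 0.093 ]
 [0.556  0.0228 0.0926]
 [0.5563 0.0249 0.092 ]
 [0.5569 0.0219 0.0914]
 [0.557  0.0198 0.0915]]
27 ((544.5833129882812, 23.061920166015625), (25.28900909423828, 7.570090293884277), 4.542401313781738)
easel rect 640 ((505.321533203125, -196.279296875), (56.70383834838867, 120.07130432128906), 82.43281555175781)
```

View pics/w13.png

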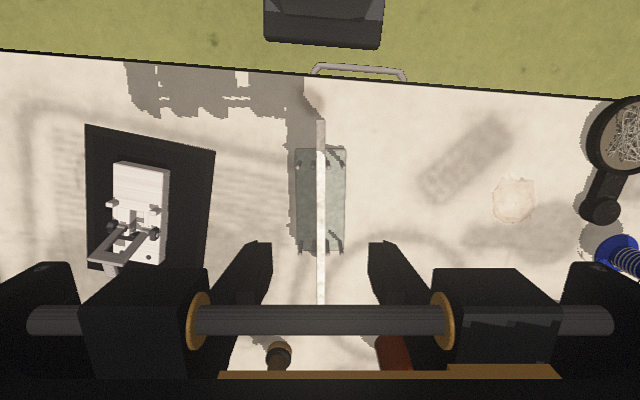

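View pics/t13.png

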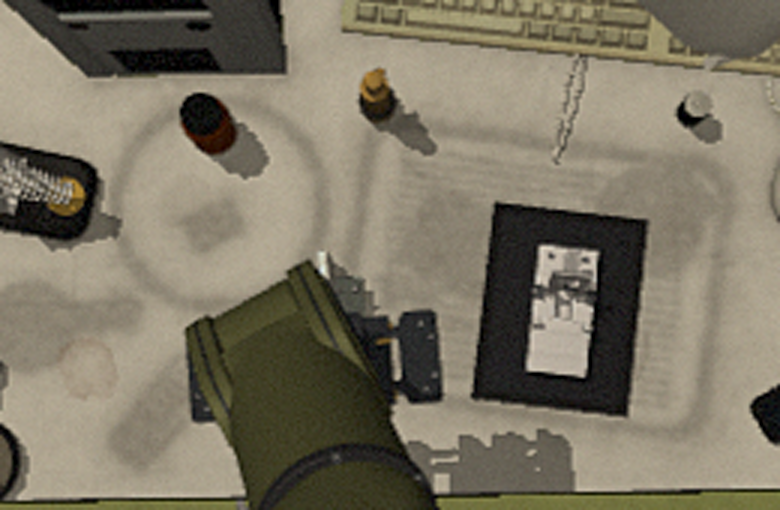

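```bash
python3 - <<'E'
from h import *
A=[np.pi,0,1.648]
plan([.466,.0155,.13],A,.5)
E
```

```text
4 rows of [0.1, 3.7, 22.5, -0.0008, -0.0006, -0.0018, 0.5]
```

Request:
send_rows(series=[[0.1,3.7,22.5,-0.002,0,0,0.5],[0.1,3.7,22.5,-0.002,0,0,0.5],[0.1,3.7,22.5,-0.002,0,0,0.5],[0.1,3.7,22.5,-0.002,0,0,0.5],[0,0,0,0,0,0,0.4],[0,0,0,0,0,0,0.4]])

```text
time: 22.93
ee_pos: [0.4666, 0.0149, 0.1291]
ee_rot: [3.138, -0.002, 1.639]
ft_force: [-0.1, 1.1, 0.6]
width: 0.0353
```

```bash
python3 - <<'E'
from look import *
s=get_state();i=camera_info('wrist');p,d=save('wrist','w14.png');W=world(d,i)
print(s['joint_pos'].round(2),s['ee_pos'].round(4),s['ee_rot'].round(3))
z=W[...,2]
m=(z>.085)&(z<.1)&(abs(W[...,0]-.467)<.12)&(abs(W[...,1]-.015)<.02)
print(m.sum(),cv2.minAreaRect((W[m][:,:2]*1000).astype(np.float32)),np.median(z[m]))
plan([.466,.0155,.0965],[np.pi,0,1.648],.4)
E
```

```text
[-0.    0.72 -0.21  2.15  0.45  0.31  1.05] [0.4666 0.0149 0.1291] [ 3.138e+00 -2.000e-03  1.639e+00]
3294 ((465.5618896484375, 15.225797653198242), (181.56187438964844, 7.764930248260498), 4.419760704040527) 0.09313965240466758
2 rows of [0.2, -0.4, 16.8, 0.0026, -0.0012, -0.0043, 0.4]
```

View pics/w14.png

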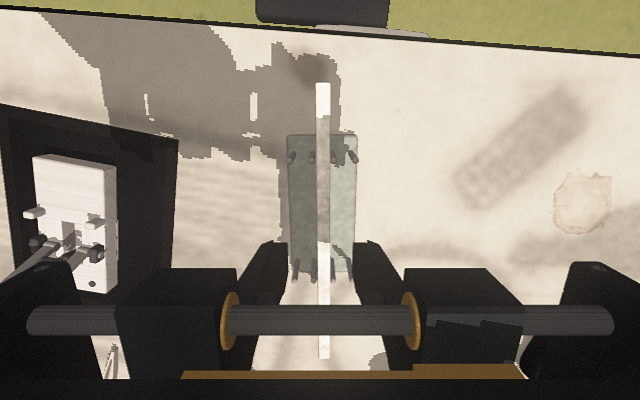

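Request:
send_rows(series=[[0.2,-0.4,16.5,0.002,0,-0.004,0.4],[0.2,-0.4,16,0.002,0,-0.004,0.4],[0,0,0,0,0,0,0.4],[0,0,0,0,0,0,0.25],[0,0,0,0,0,0,0.15],[0,0,0,0,0,0,0.05],[0,0,0,0,0,0,0.02],[0,0,0,0,0,0,0.02],[0,0,0,0,0,0,0.02]])

```text
time: 23.73
ee_pos: [0.4657, 0.0163, 0.0986]
ee_rot: [3.138, -0.003, 1.649]
ft_force: [-0.6, 0.1, 7.3]
width: 0.0077
```

Request:
send_rows(series=[[0,0,-10,0,0,0,0.02],[0,0,-20,0,0,0,0.02],[0,0,-25,0,0,0,0.02],[0,0,-30,0,0,0,0.02],[0,0,-30,0,0,0,0.02],[0,0,-30,0,0,0,0.02],[0,0,0,0,0,0,0.02],[0,0,0,0,0,0,0.02]])

```text
time: 24.4
ee_pos: [0.4655, 0.0154, 0.2439]
ee_rot: [3.137, -0.002, 1.648]
ft_force: [-0.1, 0.0, -2.7]
width: 0.0078
```

```bash
python3 - <<'E'
from look import *
s=get_state();i=camera_info('wrist');p,d=save('wrist','w15.png');W=world(d,i)
print(s['joint_pos'].round(2),s['ee_pos'].round(4),s['ee_rot'].round(3),s['ft_force'].round(1),s['wrist_torque'].round(2))
E
```

```text
[ 0.12  0.52 -0.39  2.04  0.32  0.63  1.17] [0.4655 0.0154 0.2439] [ 3.137e+00 -2.000e-03  1.648e+00] [-0.1  0.  -2.7] [-0.07  0.06  0.  ]
```

View pics/w15.png

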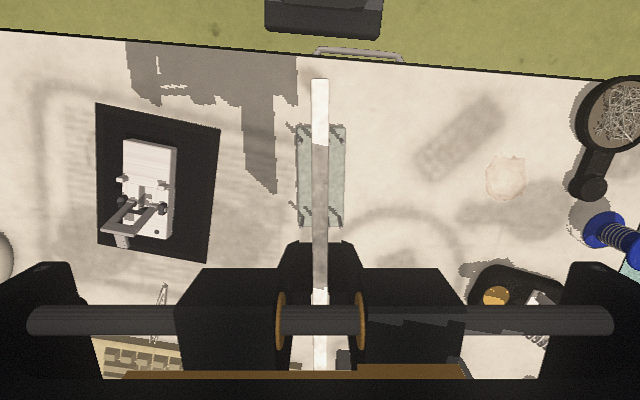

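```bash
python3 - <<'E'
from look import *
s,i,p,d,W=easel(name='w16.png')
meas(W,(.505,-.196),.012,.035)
z=W[...,2];m=(z>.2)&(z<.26)&(abs(W[...,1]-.012)<.02)&(W[...,0]<.43)&(W[...,0]>.36)
P=W[m];f=np.polyfit(P[:,0],P[:,2],1);print(m.sum(),f,P.min(0),P.max(0),np.median(P[:,2]))
s,i,p,d,W=easel('top',name='t16.png',crop=(180,130,440,300),scale=3)
meas(W,(.505,-.196),.012,.035);print(matfit(p,i)((.508,-.196),np.radians(-7.5)))
plan([.505,-.196,.245],[np.pi,0.314,-.132],.02,ang=6.3)
E
```

```text
easel 0.68 [151.5 191.2] ray [ 0.5065 -0.2031  0.    ]
tab 0.65 [120.  239.9] ray [ 0.5579 -0.2231  0.0425]
back_hinge 0.78 [141.8 206.7] ray [ 0.5189 -0.2018  0.0265]
easel rect 4081 ((502.70947265625, -198.36846923828125), (57.94243621826172, 120.6362533569336), 83.1095962524414)
2238 [-0.00313455  0.23858792] [0.37374863 0.00260649 0.23494731] [0.42988908 0.01436004 0.23954793] 0.23733188400184962
easel 0.77 [366.2 229.5] ray [ 0.5171 -0.1955  0.    ]
tab 0.59 [368.6 219.2] ray [ 0.5432 -0.1992  0.0425]
back_hinge 0.83 [369.4 228. ] ray [ 0.5196 -0.2023  0.0265]
rest 0.73 [367.2 234.2] ray [ 0.5025 -0.196   0.022 ]
easel rect 639 ((505.17657470703125, -196.43975830078125), (56.11427307128906, 120.17881774902344), 82.44853210449219)
{'near': (41, np.float64(94.8), np.float64(-0.17)), 'far': (41, np.float64(94.9), np.float64(0.29)), 'L': (41, np.float64(74.7), np.float64(-0.17)), 'R': (41, np.float64(73.4), np.float64(0.37))}
17 rows of [-8.5, 11.7, 0.5, 0.0163, -0.0135, 0.1038, 0.02]
```

```bash
python3 - <<'E'
from h import *
plan([.5328,-.1998,.22],[np.pi,0.314,-.132],.02,ang=5.8)
E
```

```text
18 rows of [-6.8, 12.7, 1.6, 0.0154, -0.0127, 0.0981, 0.02]
```

Request:
send_rows(series=[[-6.8,12.7,1.6,0.0154,-0.0127,0.098,0.02],[-6.8,12.7,1.6,0.0154,-0.0127,0.098,0.02],[-6.8,12.7,1.6,0.0154,-0.0127,0.098,0.02],[-6.8,12.7,1.6,0.0154,-0.0127,0.098,0.02],[-6.8,12.7,1.6,0.0154,-0.0127,0.098,0.02],[-6.8,12.7,1.6,0.0154,-0.0127,0.098,0.02],[-6.8,12.7,1.6,0.0154,-0.0127,0.098,0.02],[-6.8,12.7,1.6,0.0154,-0.0127,0.098,0.02],[-6.8,12.7,1.6,0.0154,-0.0127,0.098,0.02]])

```text
time: 25.7
ee_pos: [0.5515, -0.0754, 0.2268]
ee_rot: [-3.066, 0.155, 0.767]
ft_force: [1.5, 0.3, -2.2]
width: 0.0076
```

```bash
python3 - <<'E'
from h import *
s=get_state()
print(s['joint_pos'].round(2),s['ee_pos'].round(4),s['ee_rot'].round(3),s['ft_force'].round(1),s['wrist_torque'].round(2))
plan([.5328,-.1998,.22],[np.pi,0.314,-.132],.02,ang=5.8)
E
```

```text
[ 0.07  0.7  -0.09  1.67  0.13  0.95  0.67] [ 0.5515 -0.0754  0.2268] [-3.066  0.155  0.767] [ 1.5  0.3 -2.2] [ 0.03 -0.26  0.02]
9 rows of [-6.8, 12.6, 1.7, 0.0154, -0.0128, 0.0977, 0.02]
```

Request:
send_rows(series=[[-6.8,12.6,1.7,0.0154,-0.0127,0.098,0.02],[-6.8,12.6,1.7,0.0154,-0.0127,0.098,0.02],[-6.8,12.6,1.7,0.0154,-0.0127,0.098,0.02],[-6.8,12.6,1.7,0.0154,-0.0127,0.098,0.02],[-6.8,12.6,1.7,0.0154,-0.0127,0.098,0.02],[-6.8,12.6,1.7,0.0154,-0.0127,0.098,0.02],[-6.8,12.6,1.7,0.0154,-0.0127,0.098,0.02],[-6.8,12.6,1.7,0.0154,-0.0127,0.098,0.02],[-6.8,12.6,1.7,0.0154,-0.0127,0.098,0.02],[0,0,0,0,0,0,0.02],[0,0,0,0,0,0,0.02]])

```text
time: 26.62
ee_pos: [0.5325, -0.1998, 0.2199]
ee_rot: [-3.141, 0.313, -0.13]
ft_force: [-0.9, 1.0, -2.0]
width: 0.0075
```

```bash
python3 - <<'E'
from look import *
s,i,p,d,W=easel(name='w17.png')
print(s['joint_pos'].round(2),s['ee_pos'].round(4),s['ee_rot'].round(3),s['ft_force'].round(1),s['wrist_torque'].round(2))
save('scene','s17.png',crop=(220,110,480,300),scale=3)
plan([.5328,-.1998,.22],[np.pi,0.314,-.132],.02,ang=5.8)
E
```

```text
easel 0.84 [351.3 176.3] ray [ 0.5013 -0.1974  0.    ]
tab 0.89 [379.8 195. ] ray [ 0.5396 -0.2105  0.0425]
back_hinge 0.84 [363.  182.6] ray [ 0.52   -0.1999  0.0265]
rest 0.56 [349.1 183.4] ray [ 0.5032 -0.201   0.022 ]
[ 0.17  0.8   0.16  1.51 -0.07  1.15  0.21] [ 0.5325 -0.1998  0.2199] [-3.141  0.313 -0.13 ] [-0.9  1.  -2. ] [-0.12 -0.34 -0.05]
1 rows of [0.1, 1.6, 0.3, -0.0001, -0.0015, 0.0036, 0.02]
```

View pics/w17.png

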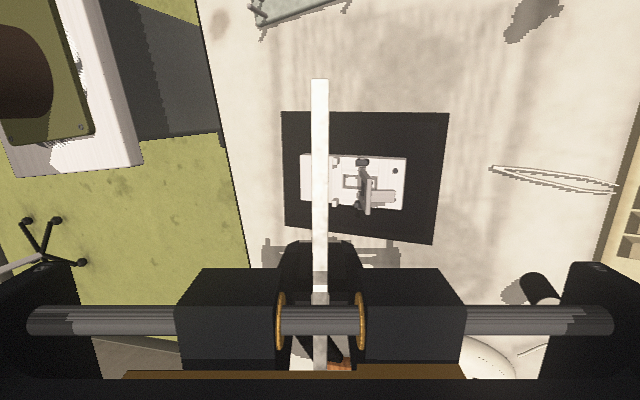

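View pics/s17.png

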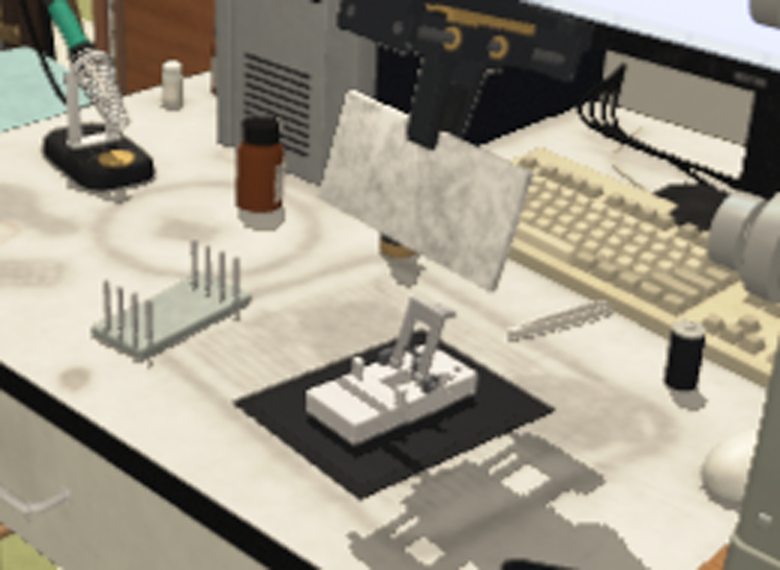

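Request:
send_rows(series=[[4.6,0.5,14.3,0,0,0,0.02],[9.3,0.5,28.5,0,0,0,0.02],[9.3,0,28.5,0,0,0,0.02],[4.6,0,14.3,0,0,0,0.02],[0,0,0,0,0,0,0.02],[0,0,0,0,0,0,0.02]])

```text
time: 27.42
ee_pos: [0.5324, -0.1999, 0.13]
ee_rot: [-3.141, 0.314, -0.13]
ft_force: [0.7, 0.3, -2.4]
width: 0.0073
```

```bash
python3 - <<'E'
from look import *
s,i,p,d,W=easel(name='w18.png')
meas(W,(.505,-.197),.012,.035)
print(s['joint_pos'].round(2),s['ee_pos'].round(4),s['ee_rot'].round(3),s['ft_force'].round(1),s['wrist_torque'].round(2))
save('scene','s18.png',crop=(260,130,460,280),scale=4)
plan([.5328,-.2005,.13],[np.pi,0.314,-.132],.02,ang=5.8)
E
```

```text
easel 0.78 [329.7 199.5] ray [ 0.4997 -0.2     0.    ]
tab 0.87 [368.9 233.4] ray [ 0.5418 -0.2161  0.0425]
back_hinge 0.65 [342.  209.3] ray [ 0.518  -0.2013  0.0265]
rest 0.68 [325.2 203.8] ray [ 0.5024 -0.1975  0.022 ]
easel rect 6267 ((503.1101379394531, -198.00863647460938), (57.65565490722656, 119.97054290771484), 82.95661163330078)
[ 0.18  0.92  0.14  1.56 -0.08  0.98  0.21] [ 0.5324 -0.1999  0.13  ] [-3.141  0.314 -0.13 ] [ 0.7  0.3 -2.4] [-0.14 -0.36  0.  ]
1 rows of [0.0, -0.1, 1.5, 0.0005, -0.0033, 0.0008, 0.02]
```

View pics/w18.png

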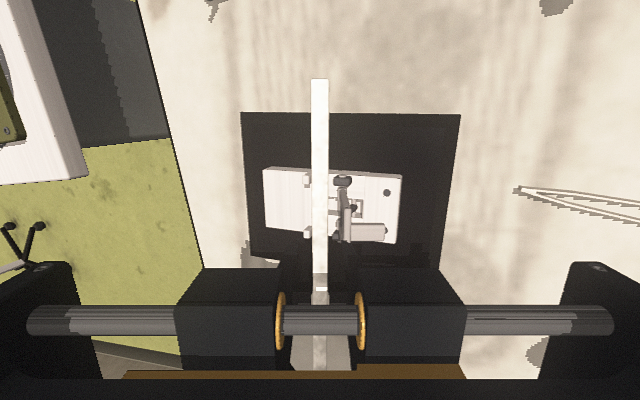

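View pics/s18.png

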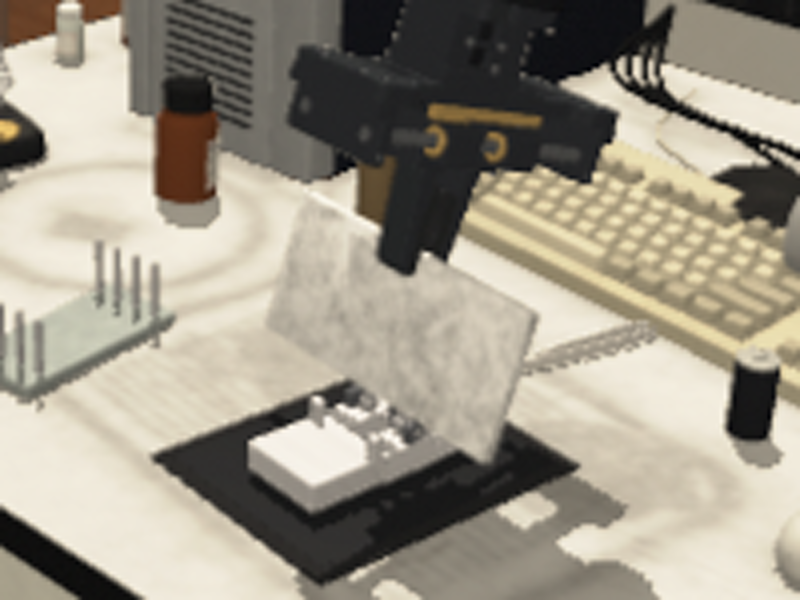

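Request:
send_rows(series=[[2.3,0.3,7.1,0,0,0,0.02],[2.3,0.3,7.1,0,0,0,0.02],[0.6,0,1.9,0,0,0,0.02],[0,0,0,0,0,0,0.02],[0,0,0,0,0,0,0.02]])

```text
time: 28.13
ee_pos: [0.5322, -0.201, 0.1129]
ee_rot: [-3.141, 0.314, -0.131]
ft_force: [-0.1, 0.1, -2.1]
width: 0.0074
```

```bash
python3 - <<'E'
from look import *
s=get_state();save('wrist','w19.png',crop=(220,80,480,280),scale=3)
print(s['ee_pos'].round(4),s['ee_rot'].round(3),s['ft_force'].round(1),s['wrist_torque'].round(2))
save('scene','s19.png',crop=(260,130,460,280),scale=4)
E
```

```text
[ 0.5322 -0.201   0.1129] [-3.141  0.314 -0.131] [-0.1  0.1 -2.1] [-0.18 -0.37 -0.03]
```

View pics/w19.png

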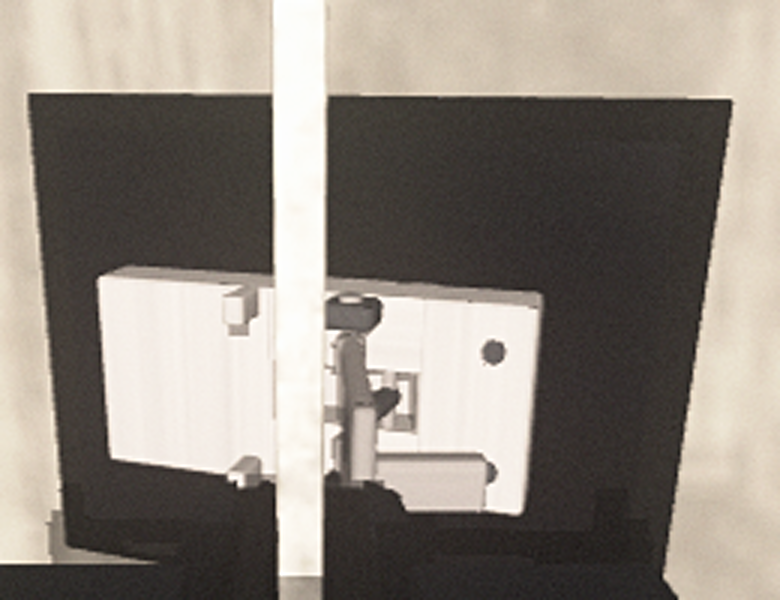

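View pics/s19.png

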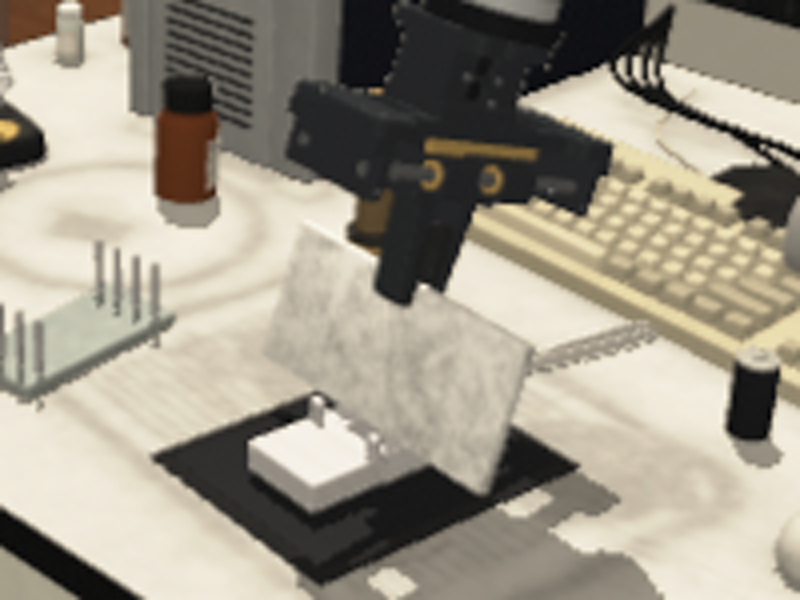

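Request:
send_rows(series=[[0.5,0,1.5,0,0,0,0.02],[0.4,0,1.2,0,0,0,0.02],[0,0,0,0,0,0,0.02],[0,0,0,0,0,0,0.02]])

```text
time: 28.57
ee_pos: [0.532, -0.201, 0.1104]
ee_rot: [-3.142, 0.314, -0.131]
ft_force: [-1.3, 0.6, -1.5]
width: 0.0078
```

Request:
send_rows(series=[[0.3,0,1,0,0,0,0.02],[0.3,0,1,0,0,0,0.02],[0,0,0,0,0,0,0.02],[0,0,0,0,0,0,0.02]])

```text
time: 28.9
ee_pos: [0.5324, -0.2011, 0.1091]
ee_rot: [-3.142, 0.313, -0.131]
ft_force: [-1.0, 0.9, 5.6]
width: 0.0078
```

Request:
send_rows(series=[[-0.2,0,-0.7,0,0,0,0.02],[1,0,-0.3,0,0,0,0.02],[1,0,-0.3,0,0,0,0.02],[0,0,0,0,0,0,0.02],[0,0,0,0,0,0,0.02]])

```text
time: 29.32
ee_pos: [0.5335, -0.2012, 0.1089]
ee_rot: [-3.141, 0.315, -0.131]
ft_force: [-5.0, 0.4, 2.1]
width: 0.0078
```

Request:
send_rows(series=[[-0.3,0,-1,0,0,0,0.02],[0,0,0,0,0,0,0.02],[0,0,0,0,0,0,0.02]])

```text
time: 29.57
ee_pos: [0.5343, -0.2012, 0.1097]
ee_rot: [-3.141, 0.314, -0.131]
ft_force: [-3.8, 1.0, -2.5]
width: 0.0075
```

```bash
python3 - <<'E'
from look import *
s,i,p,d,W=easel(name='xx.png');save('wrist','w20.png',crop=(220,80,480,280),scale=3)
meas(W,(.505,-.197),.012,.035)
print(s['ee_pos'].round(4),s['ee_rot'].round(3),s['ft_force'].round(1),s['wrist_torque'].round(2))
save('scene','s20.png',crop=(260,130,460,280),scale=4)
E
```

```text
easel 0.66 [312.6 231.7] ray [ 0.4885 -0.2253  0.    ]
tab 0.55 [362.9 241.9] ray [ 0.5428 -0.2154  0.0425]
back_hinge 0.69 [333.8 216.4] ray [ 0.5186 -0.2017  0.0265]
rest 0.57 [319.8 210.1] ray [ 0.5062 -0.1978  0.022 ]
easel rect 7530 ((504.6188659667969, -197.74693298339844), (56.714656829833984, 119.95752716064453), 82.65785217285156)
[ 0.5343 -0.2012  0.1097] [-3.141  0.314 -0.131] [-3.8  1.  -2.5] [-0.04  0.59 -0.02]
```

View pics/w20.png

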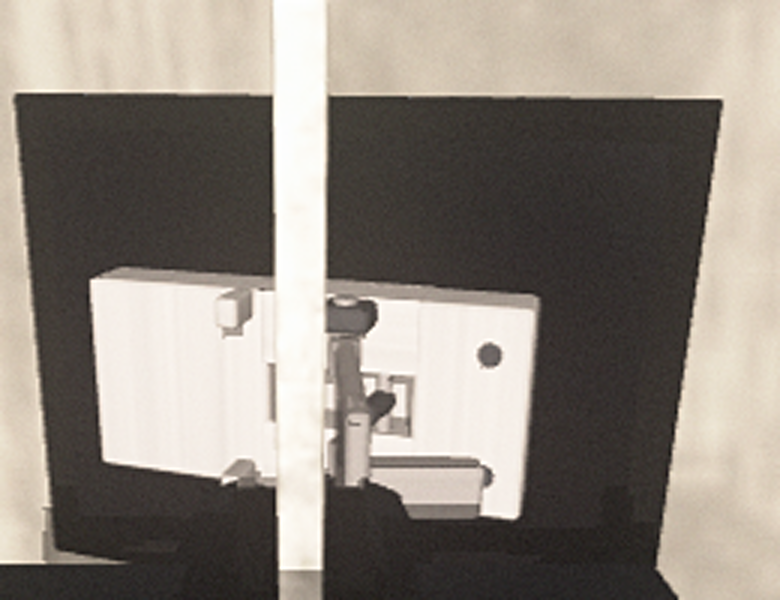

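Request:
send_rows(series=[[0.1,0,0.8,0,0,0,0.02],[0,0,0,0,0,0,0.02],[0,0,0,0,0,0,0.02]])

```text
time: 30.17
ee_pos: [0.5346, -0.2014, 0.1096]
ee_rot: [3.142, 0.312, -0.131]
ft_force: [-4.0, 1.5, 0.6]
width: 0.0077
```

Request:
send_rows(series=[[0,0,0,0,0,0,0.12],[0,0,0,0,0,0,0.16],[0,0,0,0,0,0,0.2],[0,0,0,0,0,0,0.25],[0,0,0,0,0,0,0.25]])

```text
time: 30.58
ee_pos: [0.535, -0.2014, 0.1095]
ee_rot: [3.142, 0.311, -0.131]
ft_force: [0.4, -0.2, 0.1]
width: 0.022
```

```bash
python3 - <<'E'
from look import *
s=get_state();save('wrist','w21.png',crop=(220,80,480,280),scale=3)
print(s['ee_pos'].round(4),s['ee_rot'].round(3),s['ft_force'].round(1),s['width'])
save('scene','s21.png',crop=(260,130,460,280),scale=4)
E
```

```text
[ 0.535  -0.2014  0.1095] [ 3.142  0.311 -0.131] [ 0.4 -0.2  0.1] 0.0219598275466993
```

View pics/w21.png

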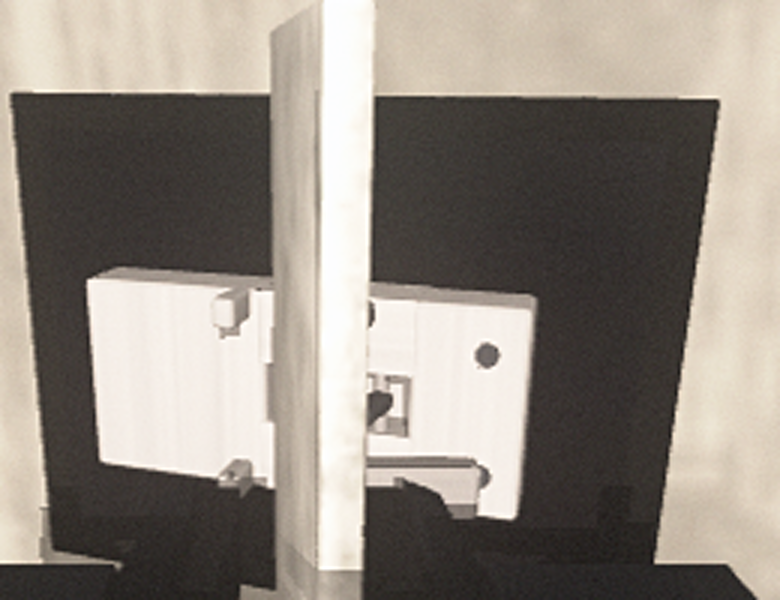

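View pics/s21.png

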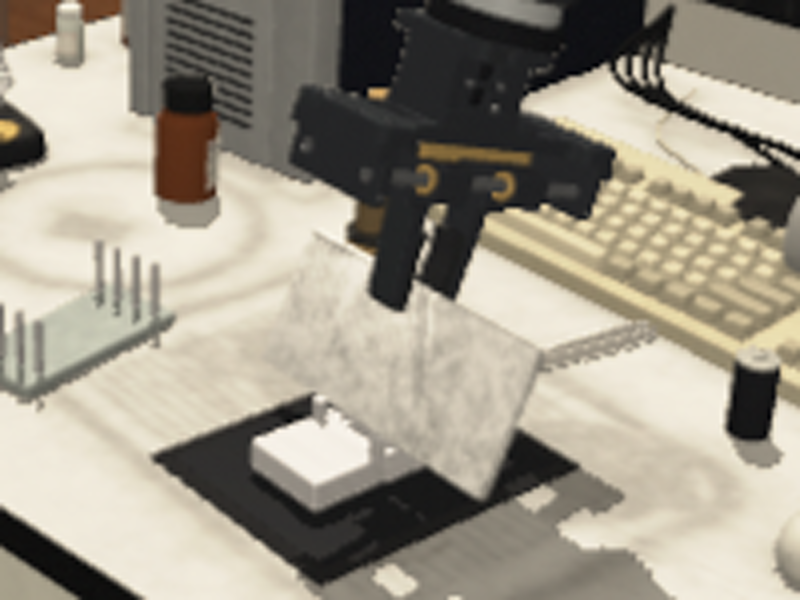

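Request:
send_rows(series=[[0,0,0,0,0,0,0.3],[0,0,0,0,0,0,0.33],[0,0,0,0,0,0,0.36],[0,0,0,0,0,0,0.36],[0,0,0,0,0,0,0.36]])

```text
time: 31.1
ee_pos: [0.5343, -0.2013, 0.1093]
ee_rot: [-3.142, 0.313, -0.131]
ft_force: [-0.9, 1.2, 0.4]
width: 0.0319
```

```bash
python3 - <<'E'
from look import *
s=get_state();save('wrist','w22.png',crop=(220,80,480,280),scale=3)
print(s['ee_pos'].round(4),s['ee_rot'].round(3),s['ft_force'].round(1),s['width'])
E
```

```text
[ 0.5343 -0.2013  0.1093] [-3.142  0.313 -0.131] [-0.9  1.2  0.4] 0.03193735141898758
```

View pics/w22.png

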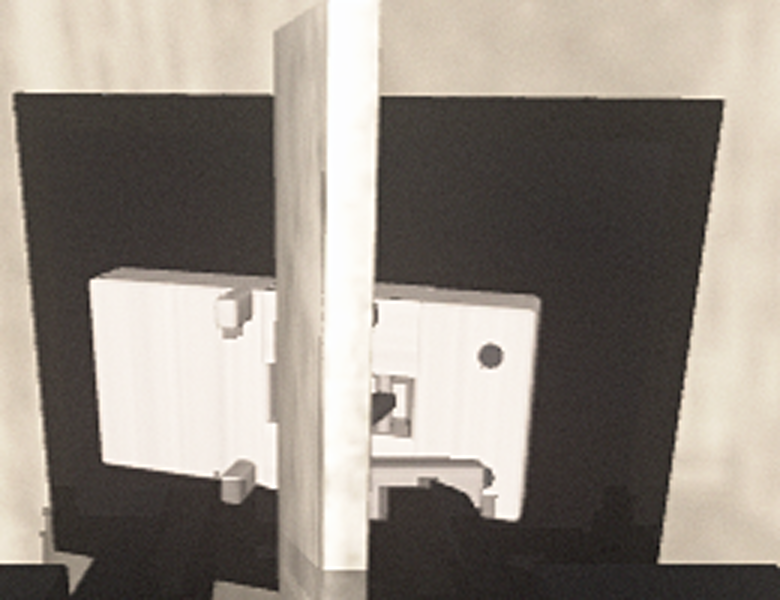

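Request:
send_rows(series=[[0,0,-5,0,0,0,0.36],[0,0,-10,0,0,0,0.36],[0,0,-20,0,0,0,0.36],[0,0,-30,0,0,0,0.36],[0,0,-35,0,0,0,0.36],[0,0,-30,0,0,0,0.36],[0,20,-20,0,0,0,0.36],[0,0,0,0,0,0,0.36],[0,0,0,0,0,0,0.36]])

```text
time: 31.9
ee_pos: [0.5778, -0.2286, 0.2535]
ee_rot: [3.14, 0.31, -0.134]
ft_force: [-0.1, -0.7, -0.1]
width: 0.0316
```

```bash
python3 - <<'E'
from look import *
s,i,p,d,W=easel(name='w23.png')
print(s['ee_pos'].round(4),s['ft_force'].round(1),s['time'])
np.save('W23.npy',W)
save('scene','s23.png',crop=(220,130,480,300),scale=3)
p,d=save('top','t23.png',crop=(180,130,440,300),scale=3)
it=camera_info('top');Wt=world(d,it);np.save('Wt23.npy',Wt)
print('mat top',matfit(p,it)((.508,-.196),np.radians(-7.5)))
E
```

```text
easel 0.84 [319.7 156. ] ray [ 0.4993 -0.2031  0.    ]
tab 0.86 [341.8 163.8] ray [ 0.5397 -0.2093  0.0425]
back_hinge 0.74 [327.1 158.4] ray [ 0.5176 -0.2037  0.0265]
rest 0.63 [314.8 155.2] ray [ 0.5005 -0.1989  0.022 ]
[ 0.5778 -0.2286  0.2535] [-0.1 -0.7 -0.1] 31.9
mat top {'far': (8, np.float64(91.5), np.float64(3.78)), 'L': (16, np.float64(75.4), np.float64(-0.67)), 'R': (12, np.float64(77.2), np.float64(3.34))}
```

View pics/s23.png

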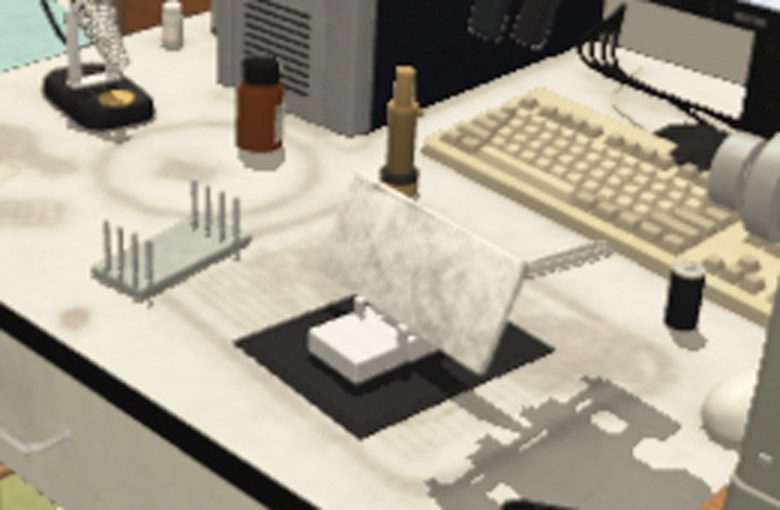

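View pics/t23.png

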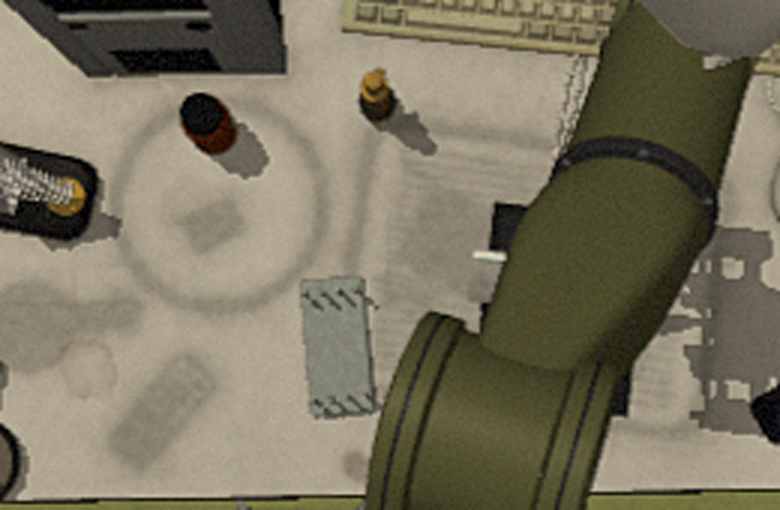

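View pics/w23.png

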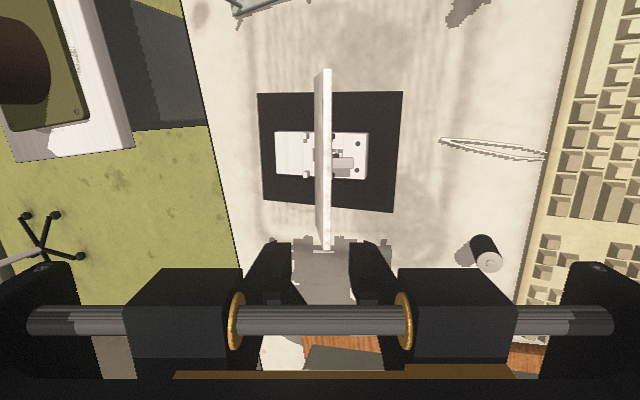

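```bash
python3 - <<'E'
from h import *
plan([.45,.10,.33],[np.pi,0,0.5],.5,ang=6)
E
```

```text
12 rows of [-7.2, -29.2, -4.9, -0.0083, 0.0253, -0.0521, 0.5]
```

Request:
send_rows(series=[[-7.2,-29.2,-4.9,-0.008,0.025,-0.052,0.5],[-7.2,-29.2,-4.9,-0.008,0.025,-0.052,0.5],[-7.2,-29.2,-4.9,-0.008,0.025,-0.052,0.5],[-7.2,-29.2,-4.9,-0.008,0.025,-0.052,0.5],[-7.2,-29.2,-4.9,-0.008,0.025,-0.052,0.5],[-7.2,-29.2,-4.9,-0.008,0.025,-0.052,0.5],[-7.2,-29.2,-4.9,-0.008,0.025,-0.052,0.5],[-7.2,-29.2,-4.9,-0.008,0.025,-0.052,0.5],[-7.2,-29.2,-4.9,-0.008,0.025,-0.052,0.5],[-7.2,-29.2,-4.9,-0.008,0.025,-0.052,0.5],[-7.2,-29.2,-4.9,-0.008,0.025,-0.052,0.5],[-7.2,-29.2,-4.9,-0.008,0.025,-0.052,0.5]])

```text
time: 33.25
ee_pos: [0.4503, 0.1009, 0.3307]
ee_rot: [-3.139, 0.0, 0.501]
ft_force: [0.1, 0.5, -0.4]
width: 0.0439
```

```bash
python3 - <<'E'
from look import *
s,i,p,d,W=easel('top',name='t24.png',crop=(180,130,440,300),scale=3)
print(s['ee_pos'].round(4))
print('mat',matfit(p,i)((.508,-.196),np.radians(-7.5)))
th=np.radians(-7.5);U=np.array([[np.cos(th),np.sin(th)],[-np.sin(th),np.cos(th)]])
def rel(P): return (P[...,:2]-np.array([.508,-.1955]))@U.T*1000
z=W[...,2];b=(np.hypot(W[...,0]-.52,W[...,1]+.2)<.12)
m=b&(z>.085)&(z<.12);r=rel(W[m]);print('top edge (mat frame)',m.sum(),np.percentile(r,[2,50,98],axis=0).round(1),cv2.minAreaRect((W[m][:,:2]*1000).astype(np.float32)),np.median(z[m]))
m=b&(z>.014)&(z<.03);r=rel(W[m]);print('base',np.percentile(r,[0.5,50,99.5],axis=0).round(1))
s,i,p,d,W=easel('scene',name='s24.png')
a=models.silhouettes('base_plate','scene')[0];m=cv2.erode(a['pixels'].astype(np.uint8),np.ones((3,3)))>0;P=W[m]
# plane fit
for _ in range(3):
    c=P.mean(0);n=np.linalg.svd(P-c,full_matrices=False)[2][2];e=(P-c)@n;P=P[abs(e)<2.5*e.std()]
n*=np.sign(n[0]);print('plane',n.round(3),'lean deg',np.degrees(np.arcsin(abs(n[2]))),'yaw',np.degrees(np.arctan2(n[1],n[0])),e.std())
r=rel(P);print(np.percentile(r,[1,50,99],axis=0).round(1),np.percentile(P[:,2],[1,99]))
E
```

```text
easel 0.85 [366.5 229.4] ray [ 0.5174 -0.1963  0.    ]
tab 0.46 [368.4 219.1] ray [ 0.5435 -0.1986  0.0425]
back_hinge 0.89 [368.6 226.5] ray [ 0.5239 -0.2001  0.0265]
rest 0.7 [367.1 230.5] ray [ 0.5129 -0.196   0.022 ]
[0.4503 0.1009 0.3307]
mat {'near': (41, np.float64(94.8), np.float64(-0.24)), 'far': (41, np.float64(94.9), np.float64(0.4)), 'L': (29, np.float64(74.9), np.float64(-0.32)), 'R': (26, np.float64(73.2), np.float64(0.34))}
top edge (mat frame) 423 [[ 21.6 -89. ]
 [ 29.1  -2.7]
 [ 37.2  85.6]] ((536.272705078125, -200.96237182617188), (180.85195922851562, 17.76773452758789), 82.42039489746094) 0.0987018853938888
base [[-60.5 -59.8]
 [-26.    0.2]
 [ 58.5  75.4]]
easel 0.72 [352.2 243.9] ray [ 0.5135 -0.1955  0.    ]
back_hinge 0.7 [353.2 233.9] ray [ 0.5139 -0.1963  0.0265]
rest 0.72 [353.  239.9] ray [ 0.5002 -0.208   0.022 ]
plane [ 0.901 -0.118 -0.418] lean deg 24.722223846017993 yaw -7.478922542062408 0.001381373512075564
[[ -5.6 -93.8]
 [ 11.6 -14. ]
 [ 28.6  82. ]] [0.03110104 0.10249476]
```

View pics/t24.png

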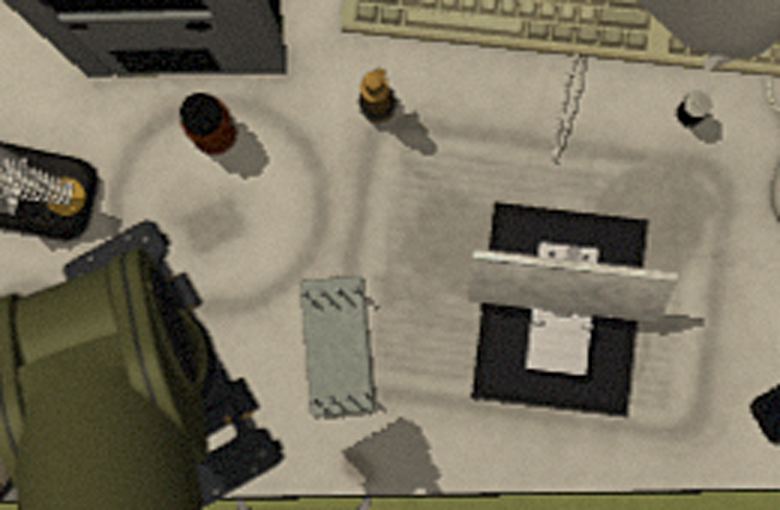

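View pics/s24.png

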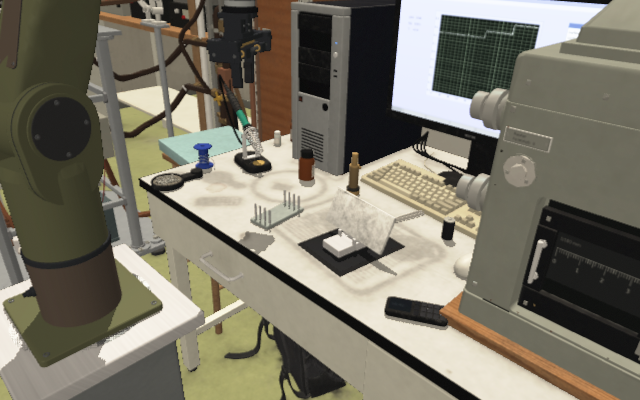

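```bash
python3 - <<'E'
from h import *
print(get_state()['ft_force'].round(1),get_state()['time']);print(job.job_done())
E
```

```text
[-0.2 -1.   0.2] 33.8
the job is handed in; nothing more can be done
None
```

I placed the folded easel on the mat with its tab end towards the robot. I then swung the back up by the tab until it snapped open, and leaned the plate on it behind the toes. The job was handed in at 33.8 s, with the arm clear and touching nothing.

**Easel position:** My first placing was about 7 mm too far forward, so I gripped the easel again and moved it back. At the last checks it was within about 3 mm of the mat's centre and squared to it within about 0.5°. The cameras disagreed by a few mm: the wrist camera put it about 1 mm forward before opening, and the top camera about 2.8 mm back afterwards.

**Plate:** It is centred on the easel to about 2 mm and lined up with it. It leans at about 24.7°, more than the back's 18°, so it touches the back along its upper edge rather than lying flat against it. Its lower edge is near the rest point, between the toes and the back's foot.

**Other objects:** The valve, battery and bottle look unmoved in the last top and scene pictures. I judged that by eye and did not measure it.

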